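Close the carving-tool tub and press its lid home

TASK

The carving tools are back in their grey tub. Take the tub's lid out of the wooden rack, lay it flat on the rubber mat with its grip rib up and let go, then take it up again and set it on the tub. Press it down until it is fully home at both ends, and leave everything else where it stands.

Things in the scene. Friction and masses are not known exactly. Their poses are not given: they have to be found in the camera images.
- lid_center (a point): Grey plastic lid, about 0.22 kg, 45 mm high with its rib. Plate 94 (own x) x 156 (own y) x 6 mm, below it a plug 72 x 122 x 13 mm that enters the tub; own z points out of the top, to the grip rib. This point: centre of plug + plate, 9.5 mm from the plug's underside and from the plate's top. At the start own x points down and z away from the robot, leaning up to 0.12 rad.
- lid_grip (a point): Centre of the grip rib on the lid's top, 22.5 mm from lid_center along the lid's z; same axes. The rib is 14 mm thick along x, 72 mm long along y, 26 mm high along z.
- mat_top (a point): Centre of the top face of the black rubber mat, 190 (x) x 220 mm (y), 3 mm thick, fixed on the bench, between rack and tub; nothing lies on it. z up.
- tub: Open grey tub, fixed, outer 90 (own x) x 150 mm (own y), rim 50 mm high; origin: centre of its underside, z up. Mouth 80 x 130 mm: the plug has 4 mm play each side, either way round. Seal bars in both short ends stand proud, so a lid just put on rests high (lid_center up to 53.5 mm above the bench). Fully home the plate lies on the long walls: plate top 56, lid_center 46.5, rib top 82 mm.
- seal_a (a joint): Black rubber seal bar in the tub's +y end (own y = 70 mm), 78 mm long along x, 8 mm wide. 0 = up, 7 mm proud of the rim; 0.007 m = flush with it (stop at 0.0075). It sinks only under about 6 N (dry friction), stays where it is left and does not spring back.
- seal_b (a joint): The same at the tub's -y end.
- rack_slot (a point): Wooden lid rack, fixed, base 70 x 176 mm: centre of its slot floor, 12 mm above the bench, z up. The slot runs along own y, 22 mm wide; lips rise to 37 mm. The lid stands in it on a long edge, top edge about 106 mm above the bench. Its upper 40 mm, above the rib, is free to pinch on both faces: 19 mm thick, but the outer 11 mm is plate only (6 mm).
- glue_mid (a point): Bystander: white squeeze bottle, 54 mm across, 150 mm tall, standing; this point is half-way up.
- jar_mid (a point): Bystander: open glass jar, 68 mm across, 85 mm tall; this point is half-way up.
- tape_mid (a point): Bystander: ring of tape lying flat, 84 mm across, 20 mm high; its centre.
- round_lid_mid (a point): Bystander: round steel jar lid without a rib, 74 mm across, 13 mm high, lying flat; its centre. Not the tub's lid.
- gouge_mid (a point): Bystander: carving gouge with wooden handle, 135 mm long, up to 31 mm thick, lying on the far side; the middle of its length.
- marker_mid (a point): Bystander: marker pen lying on the robot's side of the mat, 155 mm long, 14 mm thick; its centre.
Mind the look-alikes: they are no part of the job. What is shaped like the part that bears lid_center but green is not meant.

How it is judged:
By the outcome, as a careful person would: the job done as asked, in the order asked, and still so for the second after the job is handed in, with the robot touching nothing.
It also fails if it takes over 72 s, if anything falls off the work surface, if the arm or the gripper's body presses on something with over 40 N, if the wrist force passes 120 N, or if a joint passes its speed limit or range.

ROBOT

A 6-joint arm with a two-finger parallel gripper is mounted at the origin on the work surface. World frame = base frame: x ahead of the robot, y to its left, z up, the work surface at z = 0. Lengths are in mm, angles in rad, forces in N, time in s.
With the tool pointing down it reaches from about 350 to 975 mm from the base axis. Payload 7.1 kg.
Tool frame: the origin (TCP) lies between the finger pads; the fingertips stand 14 mm ahead of it and the grasp point (between the pads) lies 5 mm behind it; z points along the fingers, y is the direction in which the jaws open and shut (so a half turn about z gives the same grasp; the last joint's range is limited). The gripper opens to 88 mm and grips with 3 to 60 N. Pads are 20 mm wide; open, the fingers measure 115 mm over their backs; the gripper's body (75 mm by 178 mm) begins 61 mm behind the grasp point.
Start: joints at [1.319, 0.423, 1.63, -0, 1.089, -0.019], TCP at [144.158, 608.131, 236.675] pointing down, gripper open.
Joint ranges: [-3, 3], [-0.9, 2.11], [0.09, 2.58], [-1.31, 4.45], [0.11, 2.69], [-2.54, 2.54]. Speed limits (rad/s): [2.39, 2.39, 3.01, 3.14, 3.14, 3.14].

INTERFACE

Orientations are given as a rotation vector (axis times angle).
In Python, from workcell import get_obs, get_image, calibration, close_job, regions_of, place_of gives the robot as it stands.
- The arm moves only by the tool move_arm, never from a script. Its argument "deltas" is a list of rows, each a list of 5 numbers: the closure in counts, from 0 (fully open) to 255 (shut), then the shift along the tool's x, y, z in m, then the turn about the tool's z in rad. In form: [[grip, x, y, z, roll], ...]. A call has 1 to 5 rows; each row is the pose to reach, as a shift and turn from the pose commanded when the call began, along the tool's axes at that moment; what a row does not reach only later rows make up. A row lasts 1/12 s, in which the tool goes at most 41.7 mm and 7.16 degrees, less where a joint would pass 70% of its speed; a pose out of reach is approached as far as the arm can. A call with a gripper value outside its range is refused whole. The fingers move at their own pace and stop on an object; the grip force is fixed at half the most. Time passes only in rows, so rows that repeat a pose let the fingers close. It gives the time, the measured TCP pose, the force and the opening at its end, in the units of the state.
- get_obs(): the state, without advancing time (a new reading comes with each control period).
- get_image(name): name is "scene" or "top" or "wrist"; returns the picture (400x640x3 uint8, blue, green, red); there is no depth.
- calibration(name): a dict with "intrinsics" (3x3 intrinsics, pixels), "world_to_cam" (4x4, takes a point from world to camera coordinates); the wrist camera has in their place "hand_eye" (4x4, takes a point from camera to tool coordinates, whose origin is the TCP and whose axes are the flange's). Camera axes: x right, y down, z forward; pixel columns grow to the right and rows downward; lengths in mm; the calibration is good to about 2 mm. The wrist camera is an equidistant fisheye: a pixel r from the principal point sees the ray r / f radians off the axis. A picture is of the moment at which its call begins: read the wrist's pose just before it. calibration takes no time and is no camera call.
- close_job(): hands the job in, once; it reports no verdict.
Trained networks look in the newest picture that a camera, given by its name, has taken for a name from the list of things; names that differ only in an ending like _2 or _b are one class to them, and where a whole thing is asked for, a point or a joint stands for the part that bears it (a point fixed in the world has none). Each returns a list of dicts, best first, with "conf" (0 to 1); they miss things now and then, are a little off and sometimes report something else, mostly with a low value. They report only what shows in the picture. A call takes as long as a camera call. They do not tell look-alikes from the thing itself.
- regions_of(camera, name): "region" (400x640 bool, what is visible of it).
- place_of(camera, name): "location" ([x, y, z] in mm, in world coordinates, good to about 4 mm: a listed point, or the origin of a listed thing).
The state is a dict: "t": time; "qpos": joint angles; "qvel": joint speeds; "joint_torque": joint torques, N m; "ee_pos": TCP position; "orientation": TCP orientation; "ft_force": force on the tool from outside, world axes, zero at the start; "moment": the same for the moment, N m; "width": finger opening in mm.
Only numpy, scipy, OpenCV 4.12 (cv2) and the standard library are available. Lean on these libraries where they do the work, as an engineer would, in place of code of your own. Each camera call takes 0.05 s, during which the arm holds its last target.

## Working session

There is one attempt and no reset: what is moved stays moved. The work goes in short steps, Python scripts to look and compute and a tool call to move; the robot and the scene stay as the last step left them, time stands still between calls to the robot, and variables do not carry over. Pictures are saved under pics/ and viewed, and the job is handed in when it is done.

Besides the shell and the picture viewer there is one more tool, called as name(argument=value, ...) on one line, values as JSON. move_arm: Moves the arm, as the interface text tells. Its arguments: {"type":"object","properties":{"deltas":{"type":"array","items":{"type":"array","items":{"type":"number"}}}},"required":["deltas"]}

```bash
mkdir -p pics; ls
python3 - <<'E'
from workcell import *
import cv2,numpy as np
o=get_obs(); print({k:np.round(v,3) for k,v in o.items()})
for n in ["scene","top","wrist"]:
    im=get_image(n); cv2.imwrite(f"pics/{n}0.png",im)
    c=calibration(n); print(n,{k:np.round(v,3).tolist() for k,v in c.items()})
for n in ["lid_center","lid_grip","mat_top","tub","rack_slot","glue_mid","jar_mid","tape_mid","round_lid_mid","gouge_mid","marker_mid","seal_a"]:
    for cam in ["top","scene"]:
        try:
            print(n,cam,[(np.round(r["location"],1).tolist(),round(r["conf"],2)) for r in place_of(cam,n)][:3])
        except Exception as e: print(n,cam,e)
E
```

```text
pics
{'t': np.float64(0.0), 'qpos': array([ 1.319,  0.424,  1.631, -0.   ,  1.089, -0.019]), 'qvel': array([-0.   ,  0.   ,  0.   ,  0.001,  0.001, -0.   ]), 'joint_torque': array([ 2.0000e-03, -5.4462e+01, -2.7367e+01,  6.4000e-02,  2.3000e-02,
       -0.0000e+00]), 'ee_pos': array([144.02 , 607.626, 235.915]), 'orientation': array([-3.65e-01, -3.12e+00,  2.00e-03]), 'ft_force': array([-0.841, -0.237, -0.259]), 'moment': array([0.005, 0.002, 0.041]), 'width': np.float64(87.893)}
scene {'intrinsics': [[382.702, 0.0, 324.197], [0.0, 382.702, 201.612], [0.0, 0.0, 1.0]], 'world_to_cam': [[-0.787, 0.617, 0.014, 394.239], [0.34, 0.453, -0.824, -116.79], [-0.515, -0.643, -0.566, 1383.191], [0.0, 0.0, 0.0, 1.0]]}
top {'intrinsics': [[366.947, 0.0, 324.445], [0.0, 366.947, 198.554], [0.0, 0.0, 1.0]], 'world_to_cam': [[0.028, -1.0, 0.005, -15.565], [-0.981, -0.029, -0.194, 529.78], [0.194, 0.001, -0.981, 946.594], [0.0, 0.0, 0.0, 1.0]]}
wrist {'intrinsics': [[309.707, 0.0, 323.23], [0.0, 309.707, 205.585], [0.0, 0.0, 1.0]], 'hand_eye': [[0.0, -0.959, -0.284, 77.895], [1.0, 0.001, -0.001, 0.38
[... 951 characters left out ...]
35.0, -217.7, 43.0], 0.65)]
tape_mid top [([749.7, 22.6, 11.3], 0.64)]
tape_mid scene [([746.0, 22.8, 10.5], 0.67), ([737.9, -218.2, 46.2], 0.38)]
round_lid_mid top [([741.6, -108.8, 8.8], 0.76)]
round_lid_mid scene [([741.6, -104.9, 13.0], 0.97)]
gouge_mid top [([714.7, 323.2, 9.8], 0.49)]
gouge_mid scene [([715.4, 324.9, 9.1], 0.79)]
marker_mid top [([510.5, 294.4, 59.5], 0.68), ([409.7, 14.6, 4.1], 0.6)]
marker_mid scene []
seal_a top it knows: glue_mid, gouge_mid, jar_mid, lid_center, lid_grip, marker_mid, mat_top, rack_slot, round_lid_mid, tape_mid, tub
seal_a scene it knows: glue_mid, gouge_mid, jar_mid, lid_center, lid_grip, marker_mid, mat_top, rack_slot, round_lid_mid, tape_mid, tub
```

View pics/scene0.png

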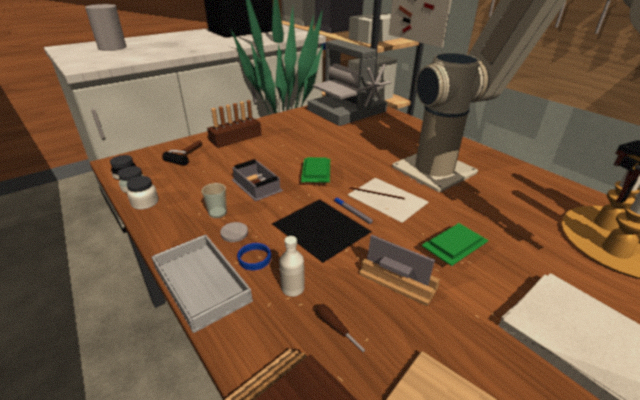

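View pics/top0.png

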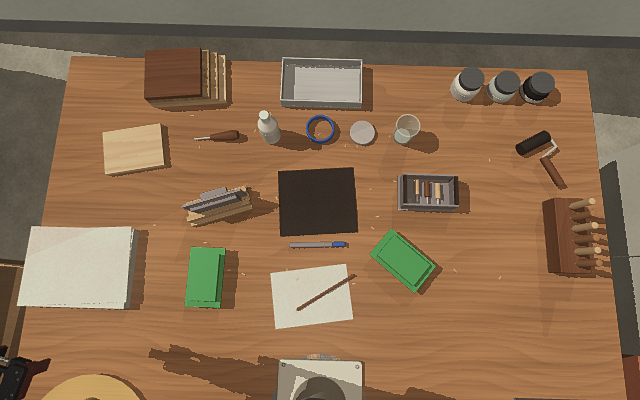

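View pics/wrist0.png

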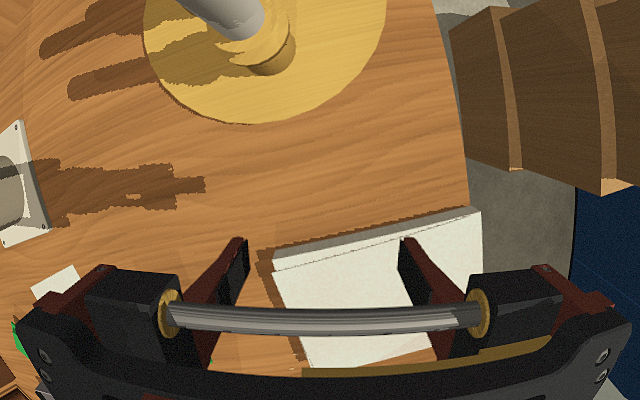

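```bash
cat > h.py <<'E'
from workcell import *
import cv2,numpy as np
from scipy.spatial.transform import Rotation as Ro
def ray(cam,uv):
    c=calibration(cam);K=np.array(c["intrinsics"]);T=np.array(c["world_to_cam"])
    d=np.linalg.inv(K)@np.array([uv[0],uv[1],1.]);R=T[:3,:3];return -R.T@T[:3,3],R.T@d
def atz(cam,uv,z):
    o,d=ray(cam,uv);return o+d*(z-o[2])/d[2]
def proj(cam,p):
    c=calibration(cam);K=np.array(c["intrinsics"]);T=np.array(c["world_to_cam"])
    q=T[:3,:3]@np.array(p,float)+T[:3,3];q=K@q;return q[:2]/q[2]
def wpose():
    o=get_obs();return Ro.from_rotvec(o["orientation"]).as_matrix(),np.array(o["ee_pos"])
def wray(uv,pose):
    c=calibration("wrist");K=np.array(c["intrinsics"]);H=np.array(c["hand_eye"])
    v=np.array([(uv[0]-K[0,2]),(uv[1]-K[1,2])]);r=np.hypot(*v);th=r/K[0,0]
    d=np.array([*(v/r*np.sin(th)),np.cos(th)]);R,p=pose
    return R@H[:3,3]+p,R@(H[:3,:3]@d)
def watz(uv,pose,z):
    o,d=wray(uv,pose);return o+d*(z-o[2])/d[2]
def wproj(P,pose):
    c=calibration("wrist");K=np.array(c["intrinsics"]);H=np.array(c["hand_eye"]);R,p=pose
    q=np.linalg.inv(H)@np.append(R.T@(np.array(P,float)-p),1);q=q[:3]
    th=np.arctan2(np.hypot(q[0],q[1]),q[2]);n=q[:2]/np.hypot(q[0],q[1])
    return n*th*K[0,0]+K[:2,2]
def go(P,jaw):
    "delta (m, rad) from measured pose to world TCP P (mm), jaw angle"
    R,p=wpose();d=R.T@(np.array(P,float)-p)/1000
    cur=np.arctan2(R[1,1],R[0,1]);a=-(jaw-cur);a=(a+np.pi)%(2*np.pi)-np.pi
    print("delta",np.round(d,4),"roll",round(a,4),"curjaw",round(cur,4),"tilt",np.round(R[:,2],4),np.round(p,1))
E
python3 - <<'E'
from h import *
im=get_image("top")
for n in ["tub","mat_top","rack_slot","lid_center","lid_grip"]:
    for r in regions_of("top",n)[:3]:
        m=r["region"].astype(np.uint8)
        c=max(cv2.findContours(m,0,2)[0],key=cv2.contourArea)
        b=cv2.boxPoints(cv2.minAreaRect(c));z={"tub":50,"mat_top":3,"rack_slot":20}.get(n,60)
        print(n,round(r["conf"],2),m.sum(),[np.round(atz("top",p,z)[:2]).tolist() for p in b])
c=im[165:245,160:280];cv2.imwrite("pics/tz.png",cv2.resize(c,None,fx=6,fy=6,interpolation=cv2.INTER_CUBIC))
c=im[160:225,380:480];cv2.imwrite("pics/tub.png",cv2.resize(c,None,fx=7,fy=7,interpolation=cv2.INTER_CUBIC))
im=get_image("scene")
c=im[220:320,340:460];cv2.imwrite("pics/sz.png",cv2.resize(c,None,fx=6,fy=5.5,interpolation=cv2.INTER_CUBIC))
go([510,294,320],.22)
E
```

```text
tub 0.64 2225 [[506.0, -198.0], [610.0, -202.0], [610.0, -370.0], [505.0, -363.0]]
mat_top 0.67 5051 [[618.0, 141.0], [637.0, -87.0], [445.0, -99.0], [427.0, 121.0]]
rack_slot 0.75 907 [[510.0, 399.0], [571.0, 223.0], [502.0, 197.0], [443.0, 372.0]]
lid_center 0.93 2104 [[240.0, 349.0], [394.0, 350.0], [388.0, 256.0], [235.0, 257.0]]
lid_center 0.81 875 [[516.0, 387.0], [574.0, 229.0], [523.0, 209.0], [466.0, 366.0]]
lid_center 0.63 2040 [[381.0, -117.0], [455.0, -176.0], [359.0, -297.0], [288.0, -237.0]]
lid_grip 0.84 2025 [[382.0, -119.0], [454.0, -178.0], [358.0, -297.0], [288.0, -238.0]]
lid_grip 0.74 859 [[515.0, 389.0], [572.0, 225.0], [522.0, 207.0], [467.0, 369.0]]
lid_grip 0.68 2108 [[240.0, 349.0], [394.0, 350.0], [388.0, 256.0], [234.0, 257.0]]
delta [-0.4284 -0.2213 -0.0833] roll 1.118 curjaw 1.338 tilt [ 0.  0. -1.] [144.2 608.1 236.7]
```

View pics/tz.png

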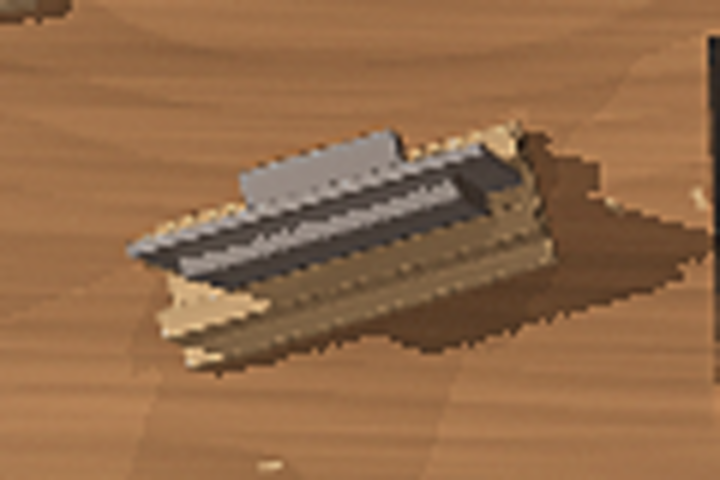

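View pics/sz.png

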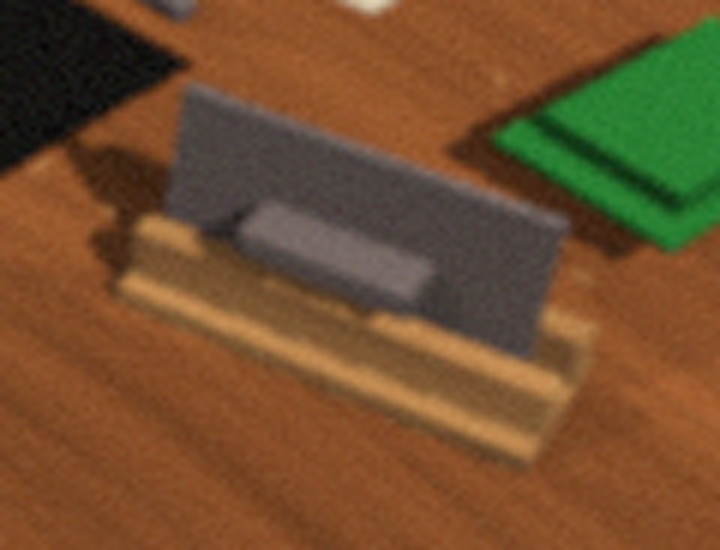

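View pics/tub.png

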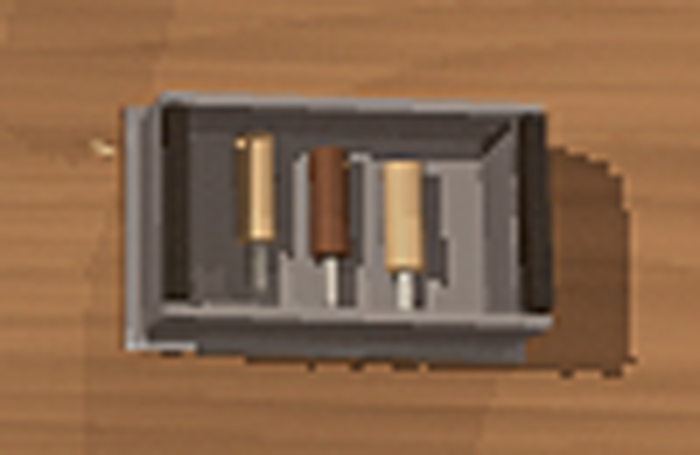

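move_arm(deltas=[[0,-0.03,-0.015,-0.02,0.1],[0,-0.06,-0.03,-0.02,0.2],[0,-0.095,-0.05,-0.02,0.3],[0,-0.13,-0.068,-0.02,0.4],[0,-0.165,-0.086,-0.02,0.5]])

```text
t: 2.02
ee_pos: [285.8, 485.2, 256.9]
orientation: [1.132, 2.931, 0.001]
ft_force: [0.8, 0.6, 0.4]
width: 88.0
```

Run:
```python
from h import *
for uv in [(181.7,206.7),(239.2,189.5)]: print(atz("top",uv,106).round(1))
go([510,294,255],.33)
print(get_obs()["t"])
```

```text
[487.4 363.6 106. ]
[536.7 220.2 106. ]
delta [-0.2945  0.0091  0.0019] roll 0.5038 curjaw 0.8338 tilt [ 3.e-04  4.e-04 -1.e+00] [285.8 485.2 256.9]
2.0167
```

move_arm(deltas=[[0,-0.035,0.001,0,0.12],[0,-0.072,0.002,0,0.24],[0,-0.11,0.003,0,0.36],[0,-0.15,0.004,0,0.48],[0,-0.19,0.006,0,0.504]])

```text
t: 2.43
ee_pos: [431.2, 362.3, 256.9]
orientation: [1.829, 2.554, 0.001]
ft_force: [0.4, 0.7, 0.2]
width: 88.0
```

Run:
```python
from h import *
go([510,294,255],.33)
p=wpose();im=get_image("wrist");cv2.imwrite("pics/w1.png",im)
for P in [(487.4,363.6,106),(536.7,220.2,106)]: print(wproj(P,p))
```

```text
delta [-0.09    0.0526  0.0019] roll -0.0021 curjaw 0.3279 tilt [ 3.e-04  3.e-04 -1.e+00] [431.2 362.3 256.9]
[375.482307   211.49350041]
[367.17802853 329.01894028]
```

View pics/w1.png

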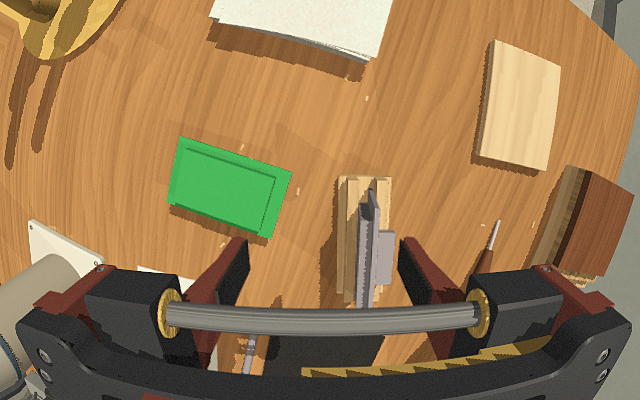

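move_arm(deltas=[[0,-0.018,0.03,0,0],[0,-0.018,0.0526,0,0],[0,-0.018,0.0526,0,0],[0,-0.018,0.0526,0,0]])

```text
t: 2.82
ee_pos: [486.3, 363.9, 256.4]
orientation: [-1.822, -2.559, 0.0]
ft_force: [-0.5, -0.7, -0.8]
width: 87.9
```

Run:
```python
from h import *
print(get_obs()["qvel"])
go([510,294,255],.33)
p=wpose();im=get_image("wrist");cv2.imwrite("pics/w2.png",cv2.resize(im[140:320,250:450],None,fx=4,fy=3.3,interpolation=cv2.INTER_CUBIC))
for P in [(487.4,363.6,106),(536.7,220.2,106)]: print(wproj(P,p))
```

```text
[ 0.02183865 -0.01930328  0.03793039  0.00196595  0.00498506  0.00261014]
delta [-0.0738 -0.0005  0.0014] roll 0.003 curjaw 0.333 tilt [-3.e-04 -1.e-04 -1.e+00] [486.3 363.9 256.4]
[324.16192595 196.19778888]
[323.73279467 319.82859505]
```

View pics/w2.png

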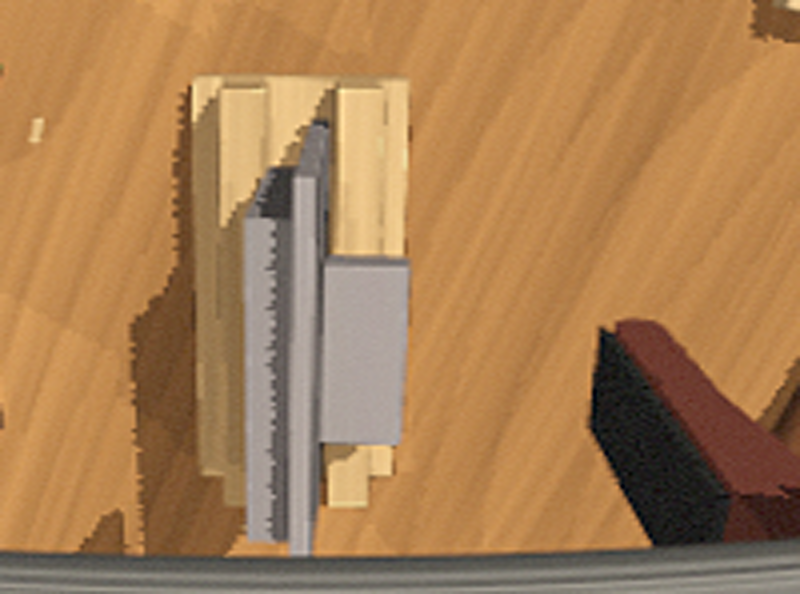

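Run:
```python
from h import *
p=wpose()
n=np.array([np.cos(.333),np.sin(.333)]);t=np.array([-n[1],n[0]])
def f(x,y,z,l):
    P=watz((250+x/4,140+y/3.3),p,z)[:2]-np.array([510,294]);print(l,"n",round(P@n,1),"t",round(P@t,1))
f(295,178,106,"plate top robot side near end");f(316,178,106,"plate top far side")
f(293,555,106,"plate top robot, far end");f(314,555,106,"plate top far")
f(247,216,95,"plug top robot");f(275,216,95,"plug/plate?")
f(247,540,95,"plug top robot farend")
f(329,125,12,"plate bottom far");f(329,125,30,"plate bottom far z30")
f(265,170,23,"plug bottom? ")
f(325,258,59,"rib near end plate");f(325,440,59,"rib far end");f(408,265,59,"rib outer")
f(220,87,37,"lip robot outer");f(266,87,37,"lip robot inner");f(338,87,37,"lip far inner");f(382,87,37,"lip far outer")
```

```text
plate top robot side near end n -0.2 t 75.8
plate top far side n 5.1 t 75.8
plate top robot, far end n -0.5 t -60.7
plate top far n 5.6 t -60.7
plug top robot n -12.7 t 60.6
plug/plate? n -5.3 t 60.6
plug top robot farend n -14.3 t -61.9
plate bottom far n 10.9 t 73.2
plate bottom far z30 n 10.3 t 76.8
plug bottom?  n -9.6 t 57.7
rib near end plate n 8.8 t 34.3
rib far end n 9.6 t -39.7
rib outer n 33.4 t 31.6
lip robot outer n -22.7 t 92.3
lip robot inner n -8.9 t 92.3
lip far inner n 12.7 t 92.3
lip far outer n 26.0 t 92.4
```

Run:
```python
from h import *
go([507,292,87],.333)
```

```text
delta [-0.075  -0.0028  0.1693] roll 0.0009 curjaw 0.3339 tilt [-1.e-03 -5.e-04 -1.e+00] [485.3 363.9 256.3]
```

move_arm(deltas=[[0,-0.035,-0.003,0.015,0],[0,-0.07,-0.003,0.03,0],[0,-0.075,-0.003,0.065,0],[0,-0.075,-0.003,0.1,0],[0,-0.075,-0.003,0.12,0]])

```text
t: 3.28
ee_pos: [504.9, 290.9, 134.0]
orientation: [-1.82, -2.558, 0.005]
ft_force: [-0.1, 0.1, -0.0]
width: 87.7
```

Run:
```python
from h import *
go([507,292,87],.333)
p=wpose();im=get_image("wrist");cv2.imwrite("pics/w3.png",im)
im=get_image("scene");cv2.imwrite("pics/s3.png",cv2.resize(im[180:330,320:480],None,fx=5,fy=4))
```

```text
delta [0.0004 0.0025 0.047 ] roll 0.0009 curjaw 0.3339 tilt [-0.0033 -0.0017 -1.    ] [504.9 290.9 134. ]
```

View pics/w3.png

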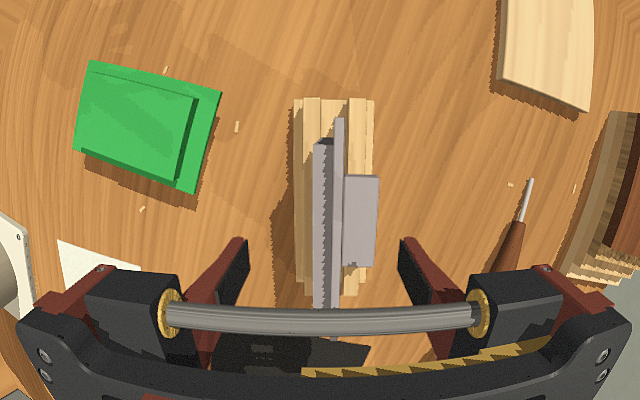

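View pics/s3.png

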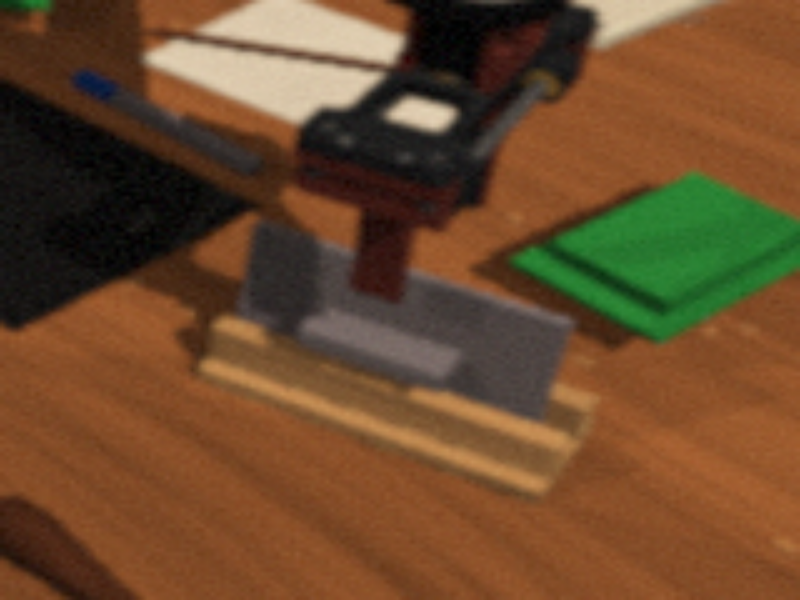

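move_arm(deltas=[[0,0,0.001,0.025,0],[0,0,0.001,0.045,0],[0,0,0.001,0.047,0],[0,0,0.001,0.047,0]])

```text
t: 3.72
ee_pos: [507.8, 292.9, 90.2]
orientation: [-1.82, -2.56, 0.001]
ft_force: [1.0, 0.1, 0.2]
width: 87.9
```

move_arm(deltas=[[120,0,0,0,0],[255,0,0,0,0],[255,0,0,0,0],[255,0,0,0,0],[255,0,0,0,0]])

```text
t: 4.13
ee_pos: [508.7, 292.6, 90.4]
orientation: [1.821, 2.559, 0.002]
ft_force: [-0.3, 0.2, -0.0]
width: 58.1
```

move_arm(deltas=[[255,0,-0.001,0.002,0],[255,0,-0.001,0.002,0],[255,0,-0.001,0.002,0],[255,0,-0.001,0.002,0],[255,0,-0.001,0.002,0]])

```text
t: 4.55
ee_pos: [507.5, 292.1, 87.6]
orientation: [-1.821, -2.56, 0.0]
ft_force: [0.2, 0.4, -0.7]
width: 24.5
```

move_arm(deltas=[[255,0,0,0,0],[255,0,0,0,0],[255,0,0,0,0],[255,0,0,0,0]])

```text
t: 4.88
ee_pos: [507.9, 292.3, 87.7]
orientation: [1.821, 2.559, 0.001]
ft_force: [2.5, -0.0, -2.3]
width: 19.4
```

Run:
```python
from h import *
go([507,292,87],.333);o=get_obs();print(o["ft_force"],o["moment"],o["width"],o["t"])
im=get_image("scene");cv2.imwrite("pics/s4.png",cv2.resize(im[180:330,320:480],None,fx=5,fy=4))
im=get_image("wrist");cv2.imwrite("pics/w4.png",im)
```

```text
delta [-0.     -0.001   0.0007] roll 0.0009 curjaw 0.3339 tilt [ 9.e-04  4.e-04 -1.e+00] [507.9 292.3  87.7]
[ 2.5291013  -0.0375486  -2.29457686] [ 0.07930158 -0.61372875 -0.07720864] 19.445517584009856 4.8833
```

View pics/s4.png

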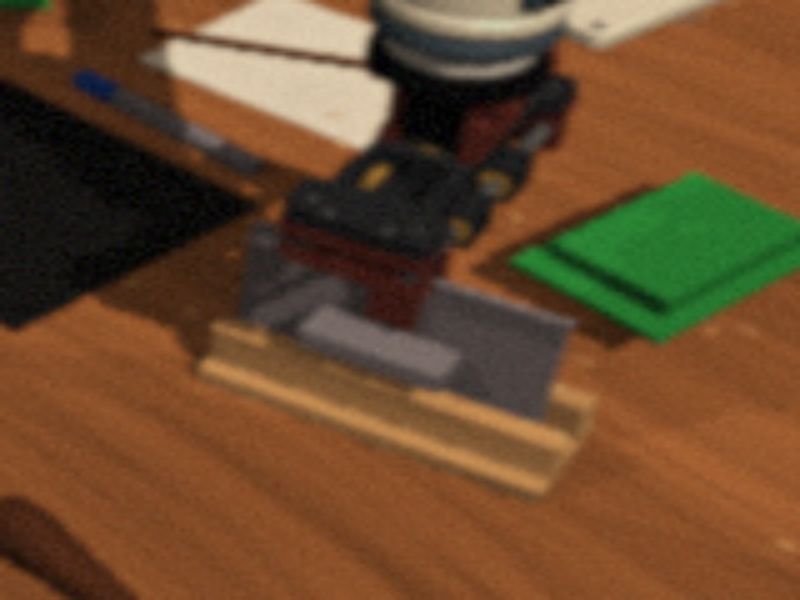

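View pics/w4.png

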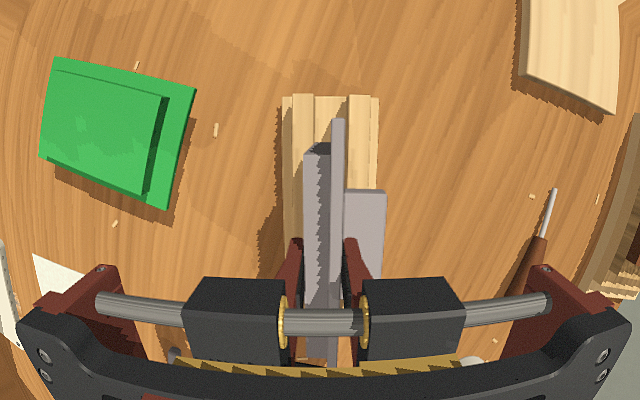

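move_arm(deltas=[[255,0,0,-0.008,0],[255,0,0,-0.02,0],[255,0,0,-0.04,0],[255,0,0,-0.065,0],[255,0,0,-0.085,0]])

```text
t: 5.4
ee_pos: [506.4, 291.7, 174.0]
orientation: [-1.82, -2.559, 0.003]
ft_force: [0.8, 1.5, -1.8]
width: 18.6
```

Run:
```python
from h import *
go([583,26,170],.09);o=get_obs();print(o["ft_force"],o["moment"],o["width"],o["t"])
im=get_image("scene");cv2.imwrite("pics/s5.png",cv2.resize(im[150:330,320:480],None,fx=5,fy=3.3))
```

```text
delta [-0.2761 -0.0148  0.0042] roll 0.2442 curjaw 0.3342 tilt [-0.0022 -0.0011 -1.    ] [506.4 291.7 174. ]
[ 0.81323779  1.46216101 -1.83323611] [-0.03538019  0.10320581 -0.03514288] 18.573944093286777 5.4
```

View pics/s5.png

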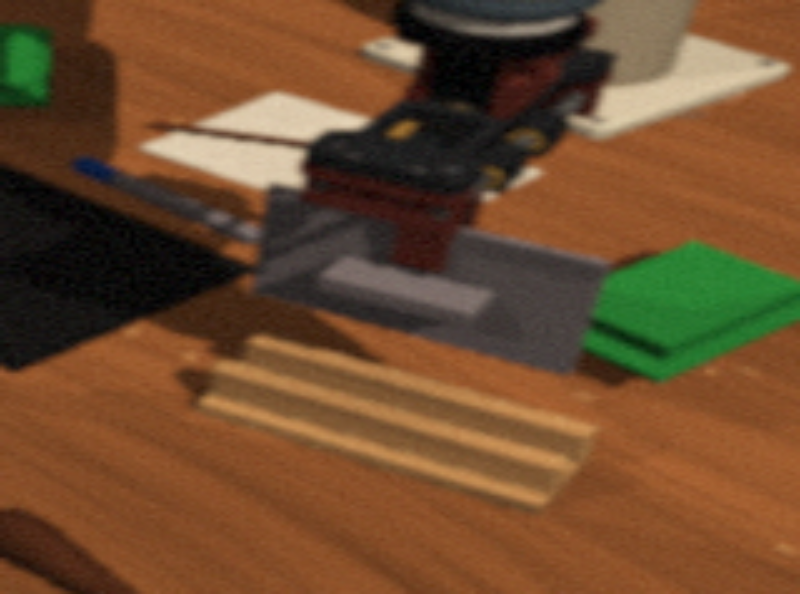

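move_arm(deltas=[[255,-0.025,-0.001,0,0.04],[255,-0.06,-0.003,0,0.1],[255,-0.1,-0.005,0,0.16],[255,-0.14,-0.007,0,0.22],[255,-0.18,-0.009,0,0.244]])

```text
t: 5.87
ee_pos: [556.9, 117.6, 172.3]
orientation: [-2.121, -2.316, 0.003]
ft_force: [1.5, 0.1, -1.5]
width: 18.7
```

Run:
```python
from h import *
go([583,26,170],.09)
```

```text
delta [-0.0935  0.0179  0.0022] roll -0.0021 curjaw 0.0879 tilt [-2.2e-03 -3.0e-04 -1.0e+00] [556.9 117.6 172.3]
```

move_arm(deltas=[[255,-0.035,0.007,0,0],[255,-0.07,0.014,0,0],[255,-0.093,0.018,0,0],[255,-0.093,0.018,0.03,0],[255,-0.093,0.018,0.055,0]])

```text
t: 6.28
ee_pos: [584.6, 26.4, 117.6]
orientation: [2.122, 2.315, 0.002]
ft_force: [-1.0, -0.1, -3.1]
width: 19.0
```

move_arm(deltas=[[255,0,0,0.015,0],[255,0,0,0.022,0],[255,0,0,0.026,0],[255,0,0,0.026,0]])

```text
t: 6.62
ee_pos: [583.6, 28.3, 91.1]
orientation: [-2.118, -2.319, 0.002]
ft_force: [-0.7, -0.6, -1.7]
width: 19.0
```

Run:
```python
from h import *
go([583,26,78],.09);o=get_obs();print(o["ft_force"],o["moment"],o["width"],o["t"])
im=get_image("scene");cv2.imwrite("pics/s6.png",cv2.resize(im[150:300,240:400],None,fx=5,fy=4))
im=get_image("wrist");cv2.imwrite("pics/w6.png",im)
```

```text
delta [-0.0022 -0.0008  0.0131] roll 0.0003 curjaw 0.0903 tilt [-0.0017 -0.     -1.    ] [583.6  28.3  91.1]
[-0.74687618 -0.58856799 -1.66200267] [-0.16754491  0.09103758  0.0546111 ] 18.982710621499567 6.6167
```

View pics/s6.png

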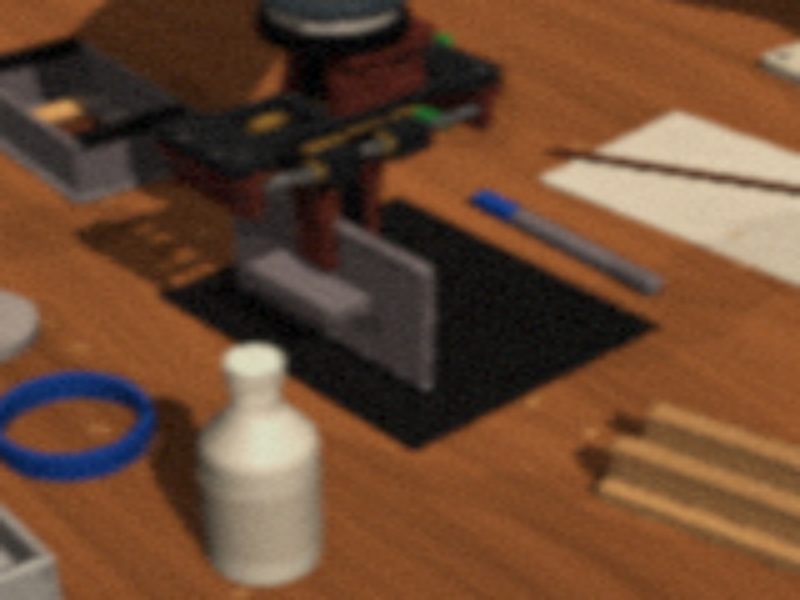

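View pics/w6.png

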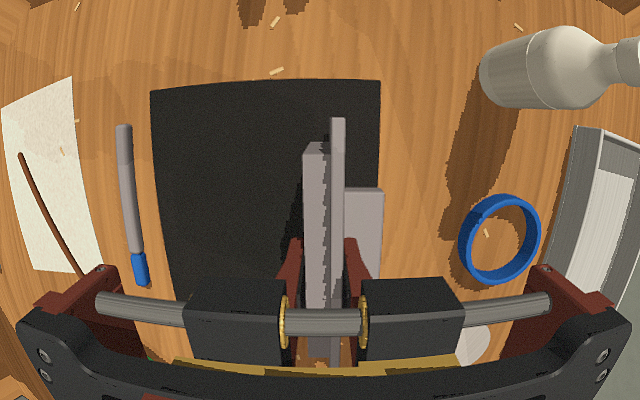

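move_arm(deltas=[[255,0,0,0.006,0],[255,0,0,0.01,0],[255,0,0,0.011,0],[255,0,0,0.012,0],[255,0,0,0.012,0]])

```text
t: 7.13
ee_pos: [584.2, 28.2, 79.6]
orientation: [-2.119, -2.319, 0.0]
ft_force: [-0.6, -0.2, -2.5]
width: 19.0
```

move_arm(deltas=[[255,0,0,0.001,0],[255,0,0,0.001,0],[255,0,0,0.001,0]])

```text
t: 7.38
ee_pos: [584.7, 28.2, 79.4]
orientation: [2.119, 2.319, 0.001]
ft_force: [-1.4, 0.3, 5.6]
width: 18.9
```

move_arm(deltas=[[165,0,-0.002,0,0],[165,0,-0.006,0,0],[165,0,-0.008,0,0],[165,0,-0.01,0,0],[165,0,-0.012,0,0]])

```text
t: 7.8
ee_pos: [571.8, 27.0, 78.5]
orientation: [-2.119, -2.319, 0.001]
ft_force: [-0.2, -0.6, -0.7]
width: 31.1
```

Run:
```python
from h import *
go([583,26,78],.09);o=get_obs();print(o["ft_force"],o["moment"],o["width"],o["t"])
im=get_image("wrist");cv2.imwrite("pics/w7.png",im)
im=get_image("scene");cv2.imwrite("pics/s7.png",cv2.resize(im[150:300,240:400],None,fx=5,fy=4))
```

```text
delta [-0.002   0.011   0.0005] roll -0.0001 curjaw 0.0899 tilt [-4.e-04 -0.e+00 -1.e+00] [571.8  27.   78.5]
[-0.20824335 -0.5671346  -0.67868122] [-0.09992588  0.16066293  0.00772118] 31.050061618934816 7.8
```

View pics/w7.png

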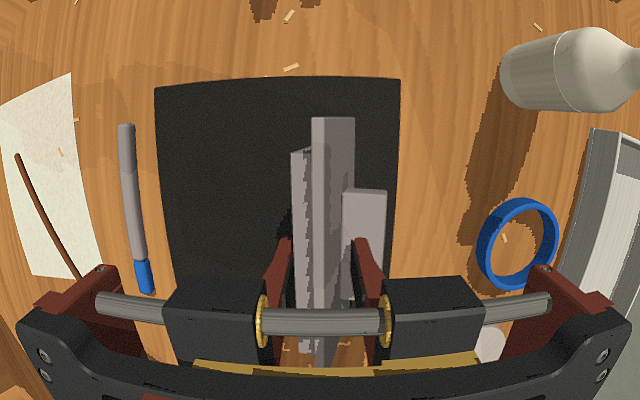

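View pics/s7.png

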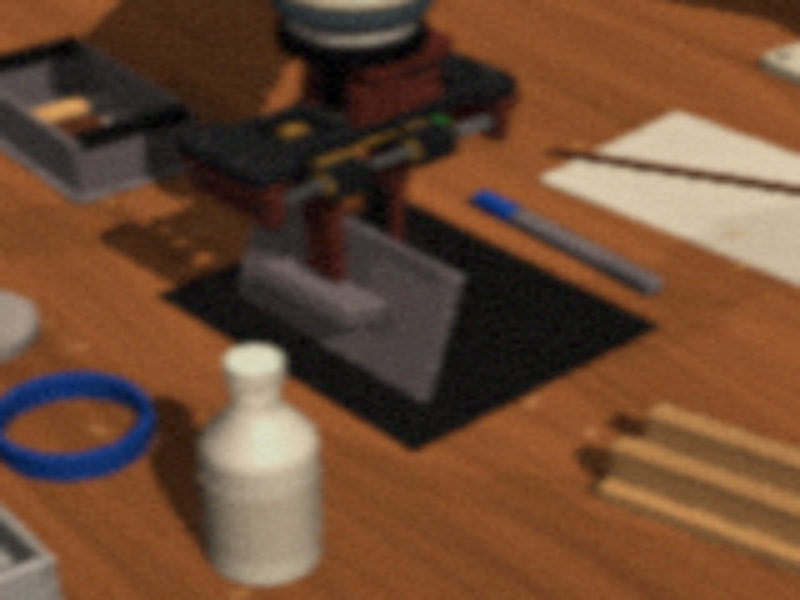

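move_arm(deltas=[[130,0,0,0,0],[100,0,0,0,0],[60,0,0,0,0],[30,0,0,0,0],[0,0,0,0,0]])

```text
t: 8.32
ee_pos: [572.4, 27.1, 78.7]
orientation: [2.119, 2.319, 0.0]
ft_force: [-0.6, -0.0, -0.8]
width: 60.7
```

move_arm(deltas=[[0,0,0,0,0],[0,0,0,0,0],[0,0,0,0,0],[0,0,0,0,0],[0,0,0,0,0]])

```text
t: 8.73
ee_pos: [572.2, 27.1, 78.6]
orientation: [-2.119, -2.319, 0.0]
ft_force: [-1.7, 0.8, -0.7]
width: 87.6
```

Run:
```python
from h import *
go([583,26,78],.09);o=get_obs();print(o["ft_force"],o["moment"],o["width"],o["t"])
im=get_image("wrist");cv2.imwrite("pics/w8.png",im)
im=get_image("scene");cv2.imwrite("pics/s8.png",cv2.resize(im[150:300,240:400],None,fx=5,fy=4))
```

```text
delta [-0.002   0.0106  0.0006] roll -0.0 curjaw 0.09 tilt [-1.e-04 -0.e+00 -1.e+00] [572.2  27.1  78.6]
[-1.71720541  0.78097256 -0.67150963] [-0.15087384  0.1544254   0.03567196] 87.62699405407432 8.7333
```

View pics/w8.png

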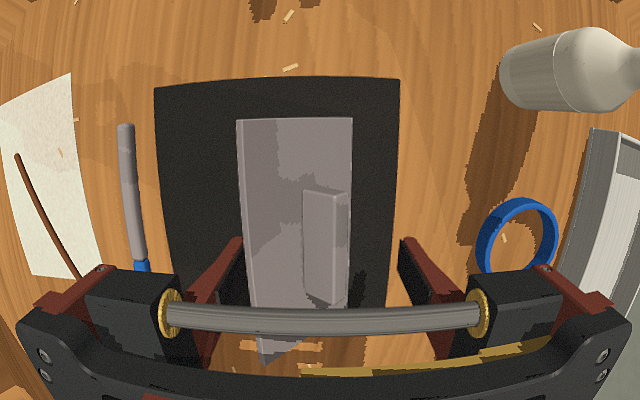

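View pics/s8.png

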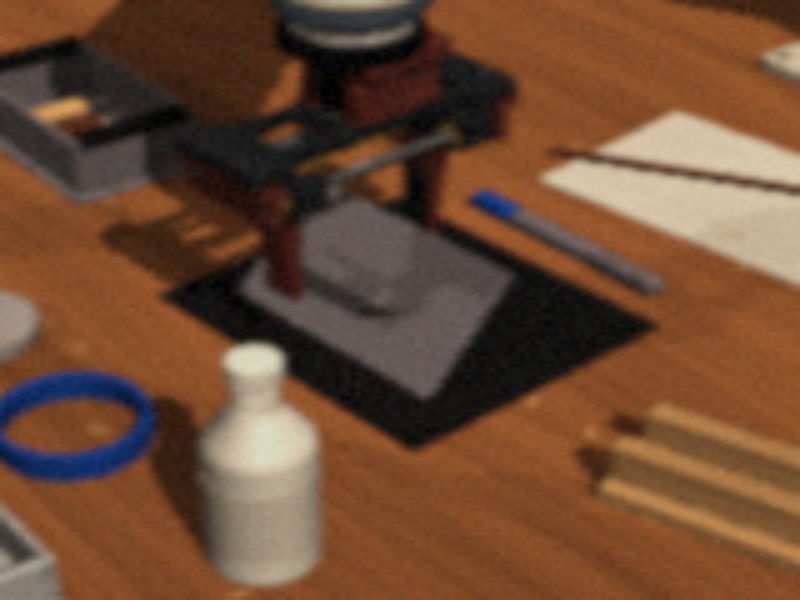

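move_arm(deltas=[[0,0,-0.004,0.003,0],[0,0,-0.008,0.006,0],[0,0,-0.012,0.01,0],[0,0,-0.017,0.015,0],[0,0,-0.022,0.02,0]])

```text
t: 9.25
ee_pos: [549.4, 25.0, 58.0]
orientation: [-2.119, -2.319, 0.001]
ft_force: [-0.8, -0.7, -0.3]
width: 87.9
```

move_arm(deltas=[[0,0,-0.004,0.006,0],[0,0,-0.008,0.011,0],[0,0,-0.012,0.016,0],[0,0,-0.014,0.019,0],[0,0,-0.014,0.019,0]])

```text
t: 9.67
ee_pos: [535.4, 23.8, 38.8]
orientation: [-2.118, -2.318, 0.002]
ft_force: [-0.4, -0.0, -0.4]
width: 87.7
```

Run:
```python
from h import *
go([583,26,78],.09);o=get_obs();print(o["ft_force"],o["moment"],o["width"],o["t"])
im=get_image("wrist");cv2.imwrite("pics/w9.png",im)
im=get_image("scene");cv2.imwrite("pics/s9.png",cv2.resize(im[150:300,240:400],None,fx=5,fy=4))
```

```text
delta [-0.0021  0.0476 -0.0393] roll 0.0 curjaw 0.09 tilt [-0.0019 -0.     -1.    ] [535.4  23.8  38.8]
[-0.41864905 -0.00888715 -0.40370644] [-0.08289727  0.18028798 -0.03226471] 87.74040800223769 9.6667
```

View pics/w9.png

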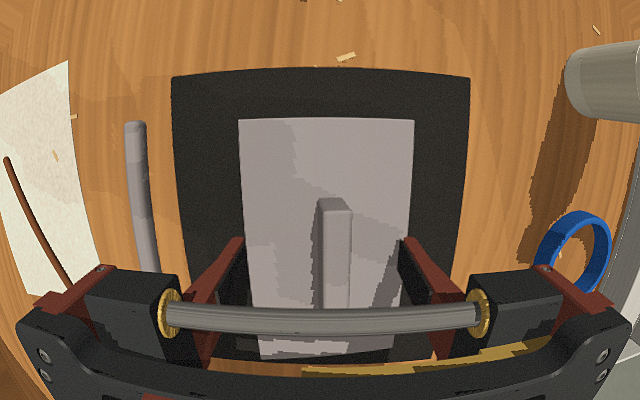

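View pics/s9.png

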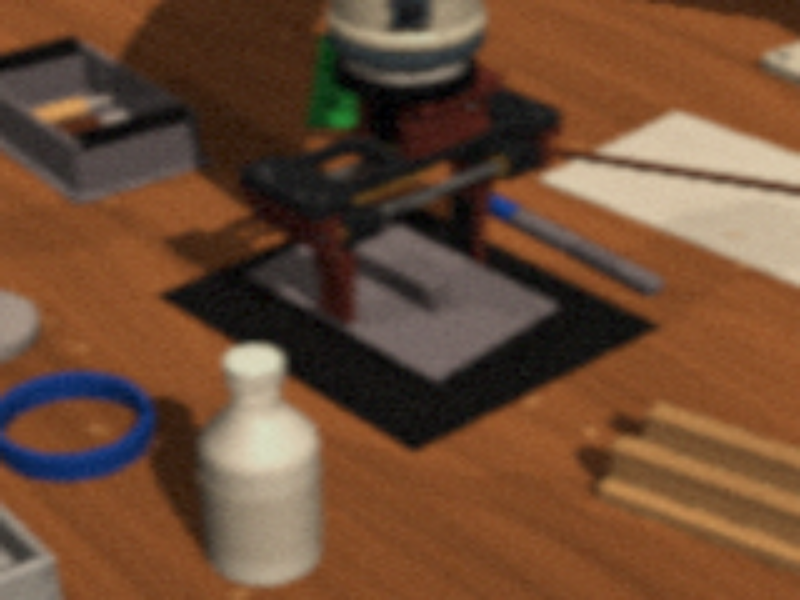

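move_arm(deltas=[[0,0,-0.003,-0.001,0],[0,0,-0.006,-0.002,0],[0,0,-0.009,-0.003,0],[0,0,-0.012,-0.004,0],[0,0,-0.012,-0.01,0]])

```text
t: 10.18
ee_pos: [523.3, 22.7, 49.4]
orientation: [-2.118, -2.318, 0.002]
ft_force: [0.3, 0.1, -0.3]
width: 88.2
```

Run:
```python
from h import *
go([583,26,78],.09);o=get_obs();print(o["ft_force"],o["moment"],o["width"],o["t"])
im=get_image("wrist");cv2.imwrite("pics/w10.png",im)
im=get_image("scene");cv2.imwrite("pics/s10.png",cv2.resize(im[150:300,240:400],None,fx=5,fy=4))
```

```text
delta [-0.0021  0.0597 -0.0287] roll 0.0 curjaw 0.09 tilt [-1.6e-03 -1.0e-04 -1.0e+00] [523.3  22.7  49.4]
[ 0.30573338  0.05063897 -0.30498569] [-0.07947524  0.07635358 -0.01621498] 88.23486053541194 10.1833
```

View pics/w10.png

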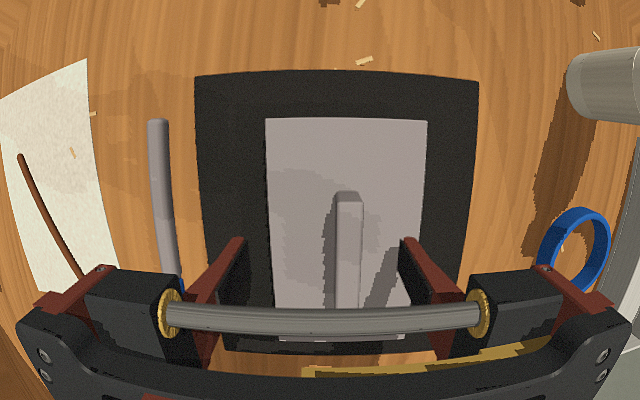

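View pics/s10.png

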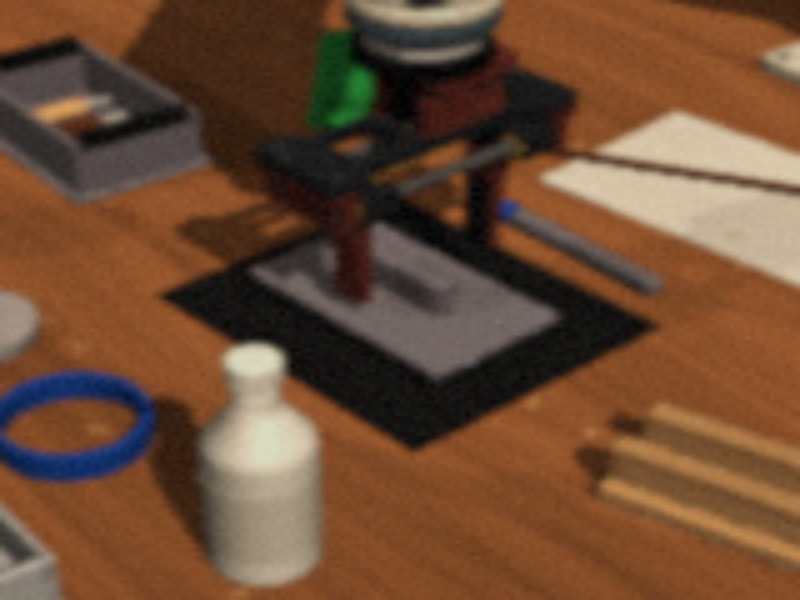

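move_arm(deltas=[[0,0,0,-0.03,0],[0,0,0,-0.06,0],[0,0.02,0.006,-0.09,0],[0,0.04,0.01,-0.1,0],[0,0.04,0.01,-0.1,0]])

```text
t: 10.7
ee_pos: [533.8, 65.8, 153.2]
orientation: [2.115, 2.317, 0.009]
ft_force: [-0.0, -0.0, -0.6]
width: 87.8
```

move_arm(deltas=[[0,0,0,0,0],[0,0,0,0,0],[0,0,0,0,0]])

```text
t: 10.95
ee_pos: [529.9, 62.8, 148.6]
orientation: [-2.119, -2.318, 0.003]
ft_force: [-0.2, -0.4, -0.2]
width: 87.6
```

```bash
cat > rib.py <<'E'
from h import *
p=wpose();o=get_obs();print(p[1].round(1),o["ft_force"],o["t"])
im=get_image("wrist");cv2.imwrite("pics/w11.png",im)
for n in ["lid_grip","lid_center"]:
    print(n,[(np.round(r["location"],1).tolist(),round(r["conf"],2)) for r in place_of("wrist",n)][:3])
E
python3 rib.py
```

```text
[529.9  62.8 148.6] [-0.24193339 -0.41664826 -0.16823918] 10.95
lid_grip [([533.9, 25.8, 34.8], 0.57)]
lid_center [([537.7, 16.0, 13.8], 0.78)]
```

View pics/w11.png

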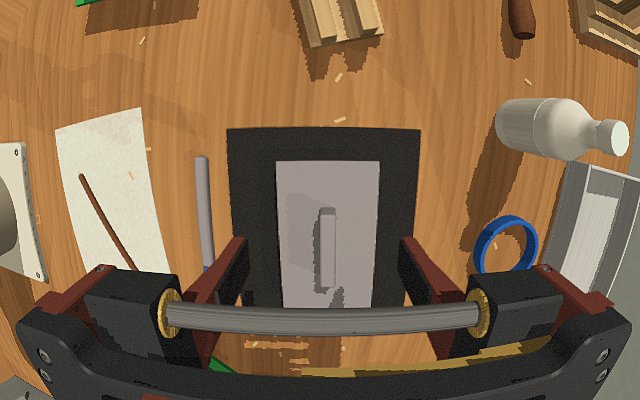

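Lid lies flat on the mat, rib up: plate (277–380, 160–307), rib top (320–336, 208–290). Measuring rib and lid axes.

Run:
```python
from h import *
p=wpose();im=cv2.imread("pics/w11.png")
cv2.imwrite("pics/w11z.png",cv2.resize(im[150:310,260:400],None,fx=5,fy=3.7,interpolation=cv2.INTER_CUBIC))
r=regions_of("wrist","lid_grip");print([(q["conf"],q["region"].sum()) for q in r])
for uv,z in [((277,161),22),((379,161),22),((276,306),22),((372,306),22),((321,208),48),((336,208),48),((320,287),48),((334.5,287),48)]:
    print(uv,watz(uv,p,z).round(1))
go([535,22,39],.09)
```

```text
[(0.8, np.int64(188)), (0.65, np.int64(84)), (0.6, np.int64(14106))]
(277, 161) [485.1  97.4  22. ]
(379, 161) [576.8 105.8  22. ]
(276, 306) [489.8 -57.5  22. ]
(372, 306) [592.7 -48.2  22. ]
(321, 208) [528.   64.8  48. ]
(336, 208) [540.6  65.9  48. ]
(320, 287) [533.8 -12.1  48. ]
(334.5, 287) [547.2 -10.9  48. ]
delta [-0.0412  0.0011  0.1099] roll -0.0007 curjaw 0.0893 tilt [-1.6e-03 -2.0e-04 -1.0e+00] [530.4  62.9 148.9]
```

View pics/w11z.png

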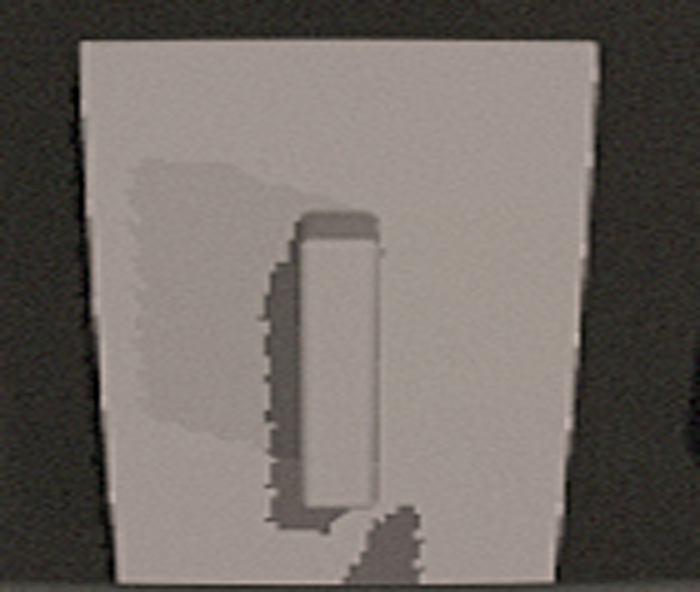

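Run:
```python
from h import *
p=wpose()
P=[watz(uv,p,z)[:2] for uv,z in [((276,161.4),22),((379.8,161.4),22),((283.6,307.6),22),((371.2,307.6),22),((320,214.3),48),((336,214.3),48),((320.6,286.5),48),((335.7,286.5),48)]]
print(np.round(P,1))
a=(P[4]+P[5])/2;b=(P[6]+P[7])/2;print("rib",(a+b)/2,np.linalg.norm(a-b),np.arctan2(-(a-b)[0],(a-b)[1]))
a=(P[0]+P[1])/2;b=(P[2]+P[3])/2;print("plate",(a+b)/2,np.linalg.norm(a-b),np.arctan2(-(a-b)[0],(a-b)[1]))
# tub
im=get_image("top");
```

```text
[[484.4  97. ]
 [577.8 105.6]
 [498.3 -58.6]
 [592.4 -50.4]
 [527.8  59.2]
 [541.3  60.4]
 [534.5 -11.5]
 [548.5 -10.3]]
rib [538.03428905  24.45542152] 71.06410890489683 0.09738733465763248
plate [538.19961301  23.40118747] 156.43892351117734 0.09136946967875684
```

Run:
```python
from h import *
go([538,24,40],.0925)
```

```text
delta [-0.0395  0.0041  0.109 ] roll -0.0032 curjaw 0.0893 tilt [-1.2e-03 -1.0e-04 -1.0e+00] [530.5  63.  149. ]
```

move_arm(deltas=[[0,-0.0395,0.004,0.02,-0.003],[0,-0.0395,0.004,0.05,-0.003],[0,-0.0395,0.004,0.08,-0.003],[0,-0.0395,0.004,0.1,-0.003],[0,-0.0395,0.004,0.108,-0.003]])

```text
t: 11.62
ee_pos: [536.4, 24.0, 38.7]
orientation: [-2.114, -2.319, 0.005]
ft_force: [-0.5, 0.7, -0.1]
width: 88.1
```

move_arm(deltas=[[120,0,0,0,0],[255,0,0,0,0],[255,0,0,0,0],[255,0,0,0,0],[255,0,0,0,0]])

```text
t: 12.03
ee_pos: [539.2, 24.6, 42.9]
orientation: [2.114, 2.321, 0.002]
ft_force: [-0.3, 0.2, -0.0]
width: 57.8
```

Run:
```python
from h import *
go([538,24,40],.0925)
```

```text
delta [-0.0005 -0.0013  0.0029] roll 0.0007 curjaw 0.0932 tilt [ 0.0022  0.     -1.    ] [539.2  24.6  42.9]
```

move_arm(deltas=[[255,0,-0.001,0.002,0],[255,0,-0.001,0.002,0],[255,0,-0.001,0.002,0],[255,0,-0.001,0.002,0],[255,0,-0.001,0.002,0]])

```text
t: 12.45
ee_pos: [537.4, 24.4, 39.7]
orientation: [2.116, 2.322, 0.0]
ft_force: [-0.1, -0.8, -0.1]
width: 24.9
```

move_arm(deltas=[[255,0,0,0,0],[255,0,0,0,0],[255,0,0,0,0],[255,0,0,0,0],[255,0,0,0,0]])

```text
t: 12.87
ee_pos: [537.3, 24.4, 39.7]
orientation: [-2.116, -2.322, 0.0]
ft_force: [-0.4, -0.5, 0.1]
width: 13.9
```

Run:
```python
from h import *
go([538,24,40],.0925);o=get_obs();print(o["ft_force"],o["moment"],o["width"],o["t"])
```

```text
delta [-0.0005  0.0006 -0.0003] roll 0.0005 curjaw 0.093 tilt [-1.e-04 -0.e+00 -1.e+00] [537.3  24.4  39.7]
[-0.38827334 -0.49270096  0.09817782] [-0.07302295  0.07311928  0.02045615] 13.88327446953114 12.8667
```

move_arm(deltas=[[255,0,0,-0.01,0],[255,0,0,-0.035,0],[255,0,0,-0.07,0],[255,0,0,-0.11,0],[255,0,0,-0.15,0]])

```text
t: 13.28
ee_pos: [536.4, 24.4, 191.2]
orientation: [-2.115, -2.321, 0.002]
ft_force: [-0.4, 0.2, -2.3]
width: 13.6
```

Run:
```python
from h import *
for x,y in [(160,95),(548,107),(552,322),(148,320)]: print(atz("top",(380+x/7,160+y/7),50).round(1))
go([570,-470,200],.02);o=get_obs();print(o["ft_force"],o["moment"],o["width"],o["t"])
im=get_image("scene");cv2.imwrite("pics/s12.png",cv2.resize(im[90:300,220:440],None,fx=3.6,fy=2.8))
im=get_image("wrist");cv2.imwrite("pics/w12.png",im)
```

```text
[ 607.2 -215.2   50. ]
[ 606.8 -368.6   50. ]
[ 520.4 -366.4   50. ]
[ 516.7 -209.3   50. ]
delta [-0.4954 -0.0125 -0.0088] roll 0.073 curjaw 0.093 tilt [-1.8e-03 -1.0e-04 -1.0e+00] [536.4  24.4 191.2]
[-0.36513027  0.16825205 -2.295433  ] [-0.07777526 -0.01351454  0.04390274] 13.62010920327004 13.2833
```

View pics/s12.png

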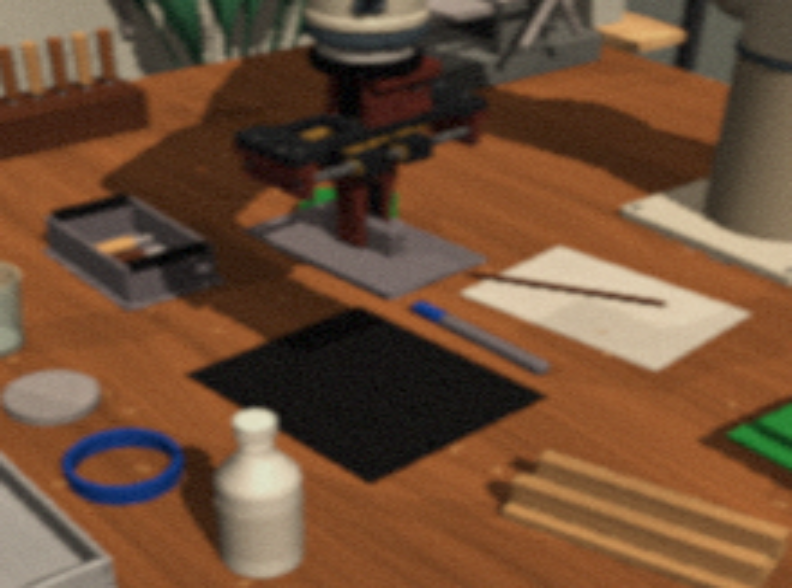

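View pics/w12.png

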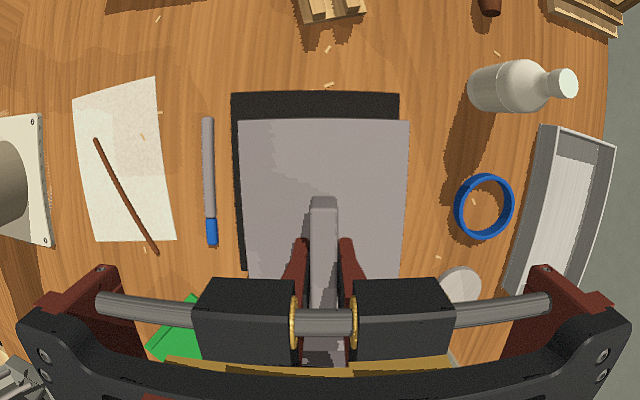

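move_arm(deltas=[[255,-0.03,0,-0.005,0.02],[255,-0.065,-0.001,-0.008,0.04],[255,-0.1,-0.002,-0.008,0.073],[255,-0.14,-0.003,-0.008,0.073],[255,-0.18,-0.004,-0.008,0.073]])

```text
t: 13.8
ee_pos: [549.3, -156.4, 197.0]
orientation: [-2.198, -2.244, 0.001]
ft_force: [0.5, 0.1, -1.8]
width: 13.8
```

Run:
```python
from h import *
go([570,-470,200],.02)
```

```text
delta [-0.314   0.0142 -0.0031] roll 0.0007 curjaw 0.0207 tilt [-1.2e-03  4.0e-04 -1.0e+00] [ 549.3 -156.4  197. ]
```

move_arm(deltas=[[255,-0.04,0.002,-0.003,0],[255,-0.08,0.004,-0.003,0],[255,-0.12,0.006,-0.003,0],[255,-0.16,0.008,-0.003,0],[255,-0.195,0.01,-0.003,0]])

```text
t: 14.22
ee_pos: [563.1, -352.2, 199.6]
orientation: [-2.199, -2.242, 0.001]
ft_force: [0.6, 0.3, -2.6]
width: 13.8
```

move_arm(deltas=[[255,-0.04,0.002,0,0],[255,-0.08,0.004,0,0],[255,-0.115,0.004,0,0],[255,-0.12,0.004,0,0],[255,-0.12,0.004,0,0]])

```text
t: 14.63
ee_pos: [569.1, -471.8, 198.9]
orientation: [-2.201, -2.239, 0.0]
ft_force: [0.3, 0.6, -2.5]
width: 14.0
```

move_arm(deltas=[[255,0,0,0,0],[255,0,0,0,0],[255,0,0,0,0]])

```text
t: 14.88
ee_pos: [570.5, -468.1, 200.4]
orientation: [-2.197, -2.244, -0.0]
ft_force: [0.9, -0.6, -1.9]
width: 13.7
```

Run:
```python
from h import *
go([570,-470,200],.02);o=get_obs();print(o["qvel"].round(3),o["width"],o["t"])
im=get_image("wrist");cv2.imwrite("pics/w13.png",im)
print([(np.round(r["location"],1).tolist(),round(r["conf"],2)) for r in place_of("wrist","tub")][:3])
im=get_image("top");cv2.imwrite("pics/t13.png",cv2.resize(im[150:240,370:500],None,fx=6,fy=6,interpolation=cv2.INTER_CUBIC))
```

```text
delta [-0.0019 -0.0006  0.0004] roll 0.0015 curjaw 0.0215 tilt [-8.e-04  9.e-04 -1.e+00] [ 570.5 -468.1  200.4]
[ 0.001 -0.004 -0.008 -0.002  0.001 -0.001] 13.67784065017212 14.8833
[([563.4, -285.2, -3.2], 0.57)]
```

View pics/w13.png

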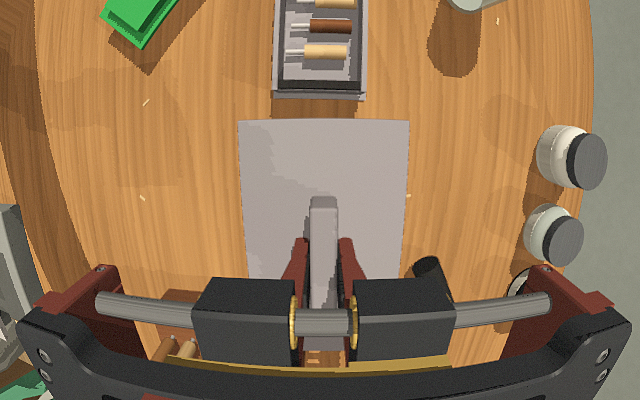

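Run:
```python
import cv2
im=cv2.imread("pics/w13.png");cv2.imwrite("pics/w13z.png",cv2.resize(im[0:125,255:385],None,fx=6,fy=4.7,interpolation=cv2.INTER_CUBIC))
```

```text
(no output)
```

View pics/w13z.png

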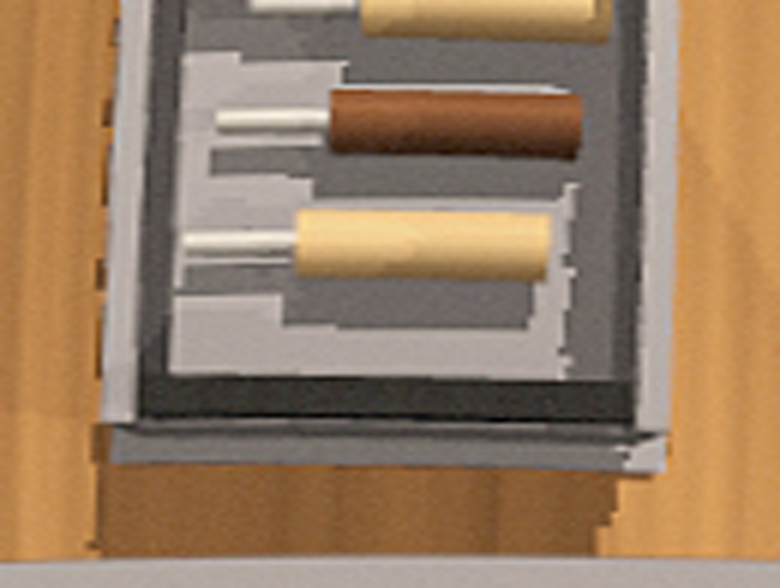

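View pics/t13.png

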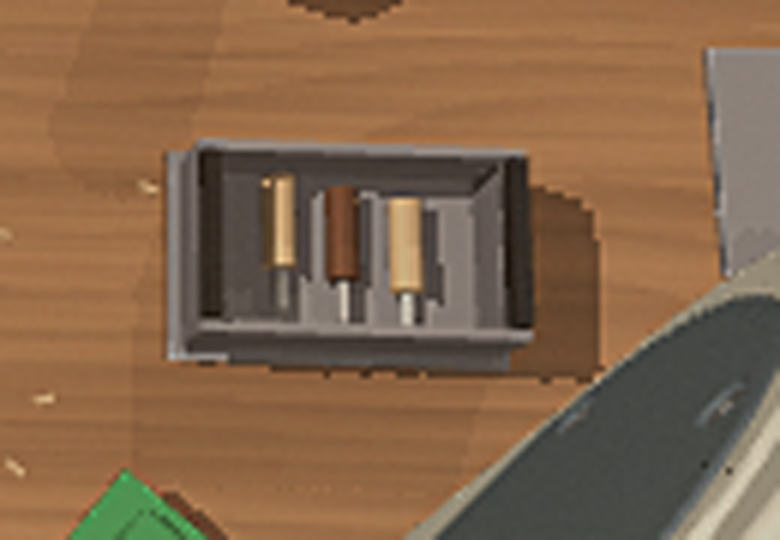

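Run:
```python
from h import *
p=wpose()
def f(x,y,z): return watz((255+x/6,y/4.7),p,z)[:2]
for l,a,b,z in [("Lout",(104,422),(120,0),50),("Lin",(136,420),(152,0),50),("Rout",(667,430),(679,20),50),("Rin",(635,420),(645,10),50),("seal out",(137,419),(634,424),57),("seal in",(139,380),(633,382),57),("end out",(105,424),(667,432),50)]:
    A,B=f(*a,z),f(*b,z);d=B-A
    print(l,A.round(1),B.round(1),"ang dir",round(np.arctan2(-d[0],d[1]),4) if abs(d[1])>abs(d[0]) else round(np.arctan2(d[1],d[0]),4))
# top view seals at z57 (+y seal: zoom(200,150)-(222,152)/(200,318)-(222,318)), pix=370+x/6
for q in [(199,150),(222,152),(199,318),(222,320)]: print("topA",atz("top",(370+q[0]/6,150+q[1]/6),57).round(1))
for q in [(505,156),(527,156),(507,326),(532,328)]: print("topB",atz("top",(370+q[0]/6,150+q[1]/6),57).round(1))
```

```text
Lout [ 519.9 -364.9] [ 519.7 -271.9] ang dir 0.0028
Lin [ 525.1 -364.6] [ 524.9 -272.1] ang dir 0.0018
Rout [ 609.5 -364.9] [ 610.2 -274.9] ang dir -0.0072
Rin [ 604.3 -363.1] [ 604.6 -273. ] ang dir -0.0031
seal out [ 526.3 -365. ] [ 603.4 -364.6] ang dir 0.0053
seal in [ 526.4 -357. ] [ 603.  -356.1] ang dir 0.013
end out [ 520.1 -365.4] [ 609.5 -365.4] ang dir -0.0001
topA [ 601.2 -214.5   57. ]
topA [ 600.6 -225.    57. ]
topA [ 523.  -213.4   57. ]
topA [ 522.4 -223.8   57. ]
topB [ 602.5 -354.5   57. ]
topB [ 602.8 -364.6   57. ]
topB [ 523.4 -352.2   57. ]
topB [ 522.8 -363.5   57. ]
```

Run:
```python
from h import *
p=wpose();print(watz((324,118.5),p,200.4-27.2+9.5).round(1), p[1])
go([564.3,-289.7,130],0.0)
```

```text
[ 569.5 -391.7  182.7] [ 570.79417622 -468.70179627  200.94328976]
delta [ 0.1791 -0.0027  0.0709] roll 0.0213 curjaw 0.0213 tilt [ 0.  0. -1.] [ 570.8 -468.7  200.9]
```

move_arm(deltas=[[255,0.03,0,0,0.01],[255,0.065,-0.001,0,0.021],[255,0.1,-0.0015,0,0.021],[255,0.14,-0.002,0.01,0.021],[255,0.165,-0.0025,0.03,0.021]])

```text
t: 15.45
ee_pos: [565.7, -302.2, 173.2]
orientation: [2.218, 2.219, 0.003]
ft_force: [0.9, -0.5, -2.5]
width: 14.0
```

Run:
```python
from h import *
go([564.3,-289.7,130],0.0)
```

```text
delta [ 0.0125 -0.0016  0.0431] roll 0.0002 curjaw 0.0002 tilt [ 0.0041 -0.0015 -1.    ] [ 565.7 -302.2  173.2]
```

move_arm(deltas=[[255,0.01,-0.0012,0.015,0],[255,0.013,-0.0012,0.03,0],[255,0.013,-0.0012,0.04,0],[255,0.013,-0.0012,0.041,0],[255,0.013,-0.0012,0.041,0]])

```text
t: 15.87
ee_pos: [563.5, -292.1, 129.5]
orientation: [-2.222, -2.22, 0.0]
ft_force: [-0.1, 1.0, -1.9]
width: 13.8
```

move_arm(deltas=[[255,0,0,0,0],[255,0,0,0,0]])

```text
t: 16.03
ee_pos: [564.1, -292.8, 130.7]
orientation: [2.222, 2.218, 0.001]
ft_force: [0.8, -0.8, -1.3]
width: 13.9
```

Run:
```python
from h import *
go([564.3,-289.7,90],0.0)
im=get_image("scene");cv2.imwrite("pics/s14.png",cv2.resize(im[90:230,180:340],None,fx=5,fy=4))
im=get_image("top");cv2.imwrite("pics/t14.png",cv2.resize(im[150:240,370:500],None,fx=6,fy=6,interpolation=cv2.INTER_CUBIC))
```

```text
delta [0.0032 0.0001 0.0407] roll -0.0017 curjaw -0.0017 tilt [ 1.7e-03 -9.0e-04 -1.0e+00] [ 564.1 -292.8  130.7]
```

View pics/s14.png

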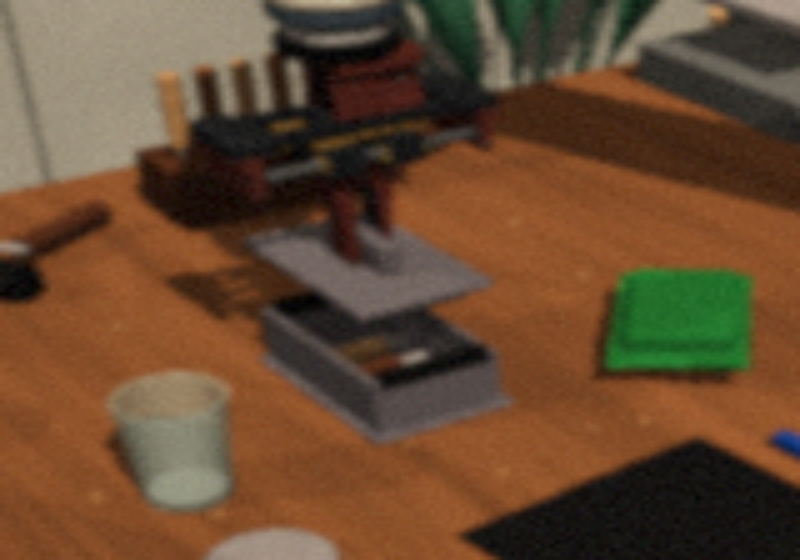

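View pics/t14.png

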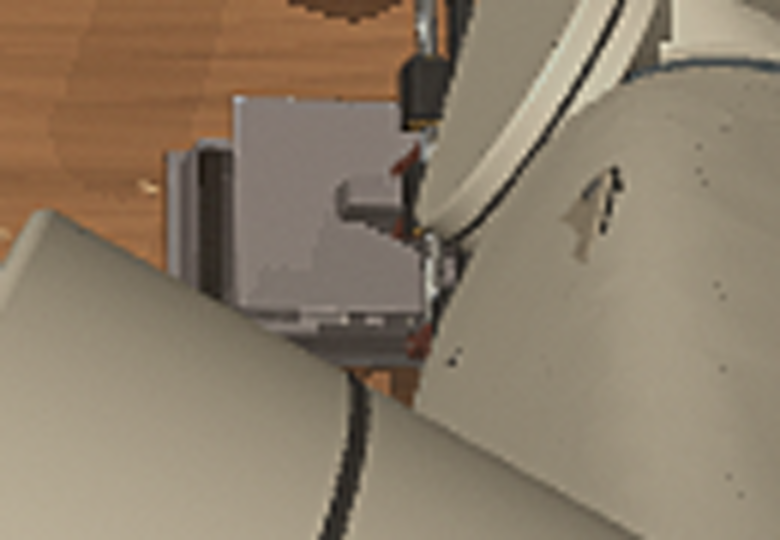

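move_arm(deltas=[[255,0.003,0,0.01,-0.001],[255,0.003,0,0.022,-0.001],[255,0.003,0,0.032,-0.001],[255,0.003,0,0.036,-0.001],[255,0.003,0,0.036,-0.001]])

```text
t: 16.55
ee_pos: [562.3, -288.3, 91.5]
orientation: [-2.219, -2.219, 0.002]
ft_force: [-0.2, 0.6, -1.7]
width: 13.7
```

move_arm(deltas=[[255,0,0,0,0],[255,0,0,0,0]])

```text
t: 16.72
ee_pos: [563.7, -289.1, 93.7]
orientation: [2.221, 2.221, 0.0]
ft_force: [-0.7, 0.4, -2.2]
width: 13.4
```

Run:
```python
from h import *
go([564.3,-289.7,90],0.0)
p=wpose();im=get_image("wrist");cv2.imwrite("pics/w15.png",cv2.resize(im[60:180,210:430],None,fx=3.6,fy=4.5,interpolation=cv2.INTER_CUBIC))
im=get_image("scene");cv2.imwrite("pics/s15.png",cv2.resize(im[120:210,215:295],None,fx=8,fy=6.6,interpolation=cv2.INTER_CUBIC))
```

```text
delta [-0.0006  0.0006  0.0037] roll -0.0 curjaw -0.0 tilt [ 2.e-04 -1.e-04 -1.e+00] [ 563.7 -289.1   93.7]
```

View pics/w15.png

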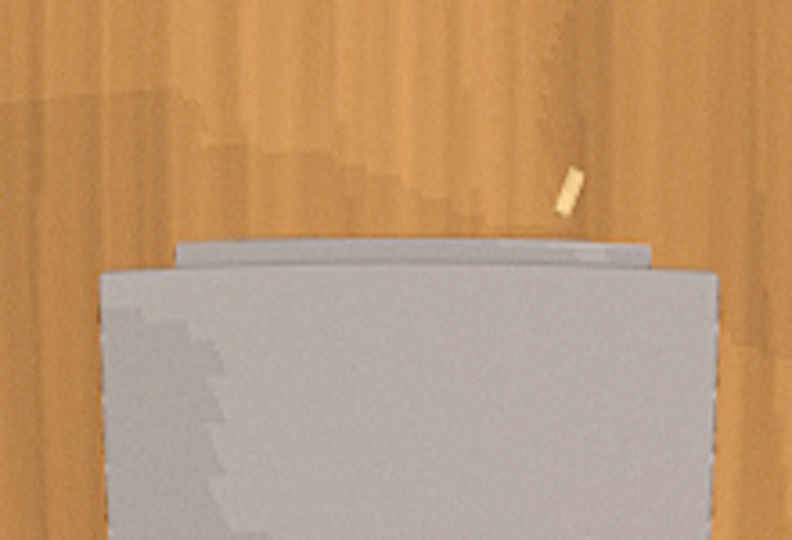

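View pics/s15.png

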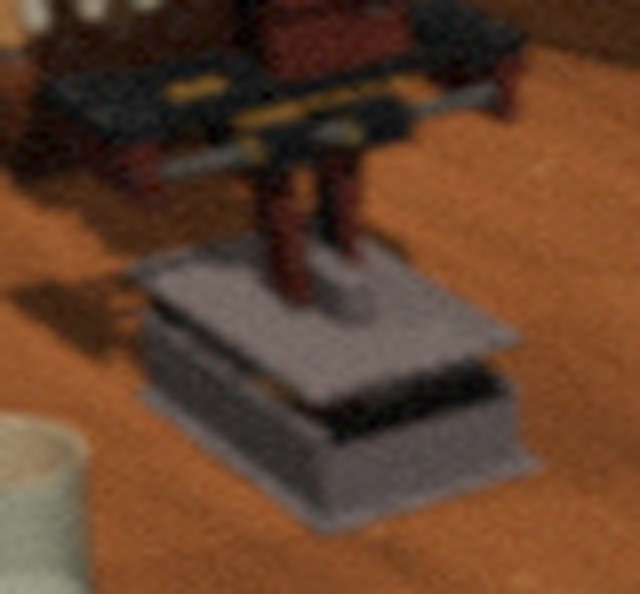

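move_arm(deltas=[[255,-0.0005,0.001,0.004,0],[255,-0.0005,0.001,0.008,0],[255,-0.0005,0.001,0.01,0],[255,-0.0005,0.001,0.011,0],[255,-0.0005,0.001,0.011,0]])

```text
t: 17.23
ee_pos: [564.2, -289.3, 82.2]
orientation: [-2.221, -2.221, 0.0]
ft_force: [0.1, 0.0, -2.1]
width: 13.4
```

move_arm(deltas=[[255,0,0,0.001,0],[255,0,0,0.002,0],[255,0,0,0.002,0]])

```text
t: 17.48
ee_pos: [564.4, -289.4, 80.6]
orientation: [-2.221, -2.221, 0.0]
ft_force: [-0.6, 0.7, -2.5]
width: 13.7
```

move_arm(deltas=[[255,0,0,0.001,0],[255,0,0,0.002,0],[255,0,0,0.002,0]])

```text
t: 17.73
ee_pos: [564.6, -289.5, 79.4]
orientation: [2.221, 2.221, 0.0]
ft_force: [-0.9, 0.3, 3.3]
width: 14.2
```

move_arm(deltas=[[255,0,0,0.001,0],[255,0,0,0.002,0],[255,0,0,0.002,0]])

```text
t: 17.98
ee_pos: [564.6, -289.5, 77.7]
orientation: [2.221, 2.221, 0.0]
ft_force: [-2.5, 1.5, 7.1]
width: 13.4
```

move_arm(deltas=[[255,0,0,0.001,0],[255,0,0,0.002,0],[255,0,0,0.002,0]])

```text
t: 18.23
ee_pos: [564.6, -289.5, 75.7]
orientation: [2.221, 2.221, 0.0]
ft_force: [-3.0, 1.3, 7.5]
width: 13.8
```

move_arm(deltas=[[255,0,0,0.001,0],[255,0,0,0.002,0],[255,0,0,0.002,0]])

```text
t: 18.48
ee_pos: [564.6, -289.5, 73.7]
orientation: [2.221, 2.221, 0.0]
ft_force: [-2.7, 2.7, 7.2]
width: 14.0
```

move_arm(deltas=[[255,0,0,0.001,0],[255,0,0,0.0015,0],[255,0,0,0.0015,0]])

```text
t: 18.73
ee_pos: [564.6, -289.5, 73.6]
orientation: [2.221, 2.221, 0.0]
ft_force: [-6.8, 4.1, 19.4]
width: 13.9
```

Run:
```python
from h import *
o=get_obs();print(o["ft_force"],o["moment"],o["width"],o["ee_pos"])
```

```text
[-6.77594317  4.14179157 19.37087904] [ 0.57222011  1.29487806 -0.04401299] 13.91347754588087 [ 564.61021706 -289.50172349   73.63022701]
```

move_arm(deltas=[[255,0,0,-0.001,0],[200,0,0,-0.001,0],[150,0,0,-0.001,0],[100,0,0,-0.001,0],[50,0,0,-0.001,0]])

```text
t: 19.15
ee_pos: [564.5, -289.5, 71.9]
orientation: [-2.221, -2.221, 0.0]
ft_force: [0.2, 0.3, 0.0]
width: 35.4
```

move_arm(deltas=[[0,0,0,0,0],[0,0,0,-0.01,0],[0,0,0,-0.05,0],[0,0,0,-0.09,0],[0,0,0,-0.11,0]])

```text
t: 19.57
ee_pos: [566.1, -290.3, 187.0]
orientation: [2.218, 2.218, 0.002]
ft_force: [0.2, -0.4, -1.2]
width: 69.2
```

move_arm(deltas=[[0,0.04,0,-0.01,0],[0,0.05,0,-0.01,0],[0,0.05,0,-0.01,0],[0,0.05,0,-0.01,0]])

```text
t: 19.9
ee_pos: [564.3, -239.1, 192.3]
orientation: [2.22, 2.223, -0.001]
ft_force: [0.4, 0.2, -0.1]
width: 87.2
```

Run:
```python
from h import *
go([564.3,-289.7,90],0.0)
p=wpose();im=get_image("wrist");cv2.imwrite("pics/w16.png",im)
print([(np.round(r["location"],1).tolist(),round(r["conf"],2)) for n in ["lid_center","lid_grip"] for r in place_of("wrist",n)][:3])
im=get_image("scene");cv2.imwrite("pics/s16.png",cv2.resize(im[120:210,215:295],None,fx=8,fy=6.6,interpolation=cv2.INTER_CUBIC))
print([(np.round(r["location"],1).tolist(),round(r["conf"],2)) for n in ["lid_center","lid_grip"] for r in place_of("scene",n)])
```

```text
delta [-5.060e-02 -1.000e-04  1.023e-01] roll 0.0016 curjaw 0.0016 tilt [-2.e-04 -3.e-04 -1.e+00] [ 564.3 -239.1  192.3]
[([371.1, -213.3, 33.4], 0.92), ([563.4, -294.6, 50.0], 0.88), ([732.1, -220.8, 39.9], 0.62)]
[([563.4, -294.8, 45.8], 0.96), ([373.9, -210.0, 36.0], 0.87), ([313.3, 311.1, 37.5], 0.69), ([562.9, -285.2, 1.3], 0.48), ([312.8, 310.5, 15.3], 0.89), ([371.9, -214.4, 15.2], 0.88), ([566.1, -286.2, 69.4], 0.7)]
```

View pics/w16.png

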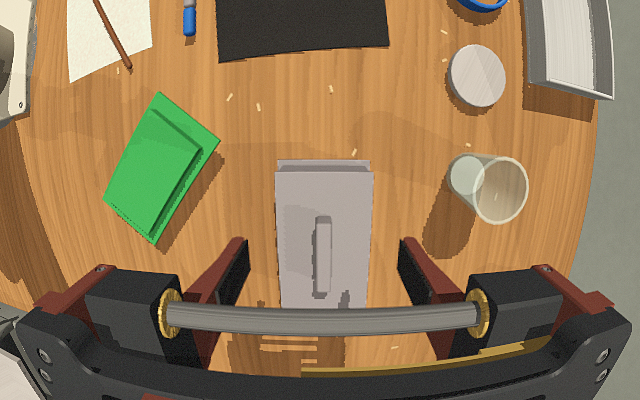

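View pics/s16.png

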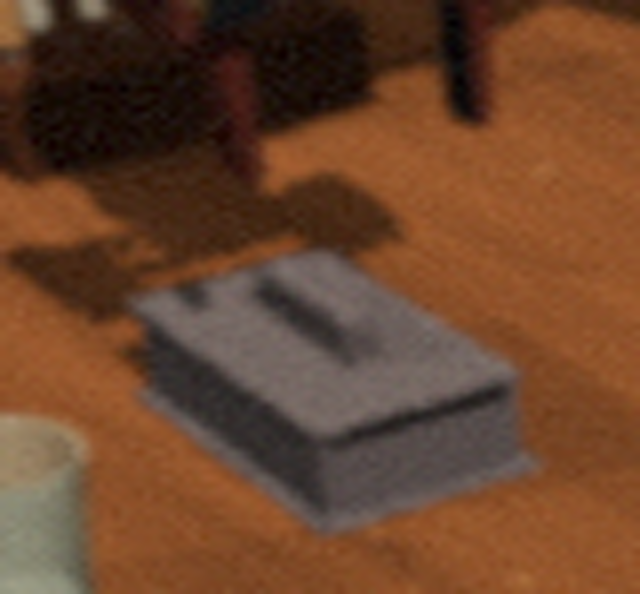

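move_arm(deltas=[[255,0.012,0,0.02,0],[255,0.012,0,0.05,0],[255,0.012,0,0.08,0],[255,0.012,0,0.09,0],[255,0.012,0,0.09,0]])

```text
t: 20.62
ee_pos: [562.4, -227.0, 99.2]
orientation: [-2.218, -2.217, 0.004]
ft_force: [-0.3, -0.0, -0.3]
width: 57.8
```

move_arm(deltas=[[255,0,0,0,0],[255,0,0,0,0],[255,0,0,0,0],[255,0,0,0,0],[255,0,0,0,0]])

```text
t: 21.03
ee_pos: [565.1, -227.8, 103.4]
orientation: [2.22, 2.22, 0.001]
ft_force: [-0.3, 0.2, 0.2]
width: 24.9
```

move_arm(deltas=[[255,0,0,0,0],[255,0,0,0,0],[255,0,0,0,0],[255,0,0,0,0]])

```text
t: 21.37
ee_pos: [564.4, -227.4, 102.3]
orientation: [2.221, 2.221, 0.0]
ft_force: [-0.0, -0.3, -0.8]
width: 0.7
```

Run:
```python
from h import *
go([564.5,-227.5,70],0.0);o=get_obs();print(o["width"],o["ft_force"])
im=get_image("scene");cv2.imwrite("pics/s17.png",cv2.resize(im[120:210,215:295],None,fx=8,fy=6.6,interpolation=cv2.INTER_CUBIC))
```

```text
delta [-0.0001  0.0001  0.0323] roll 0.0001 curjaw 0.0001 tilt [ 1.e-04 -0.e+00 -1.e+00] [ 564.4 -227.4  102.3]
0.6743969285205363 [-0.02026799 -0.28643107 -0.83297119]
```

View pics/s17.png

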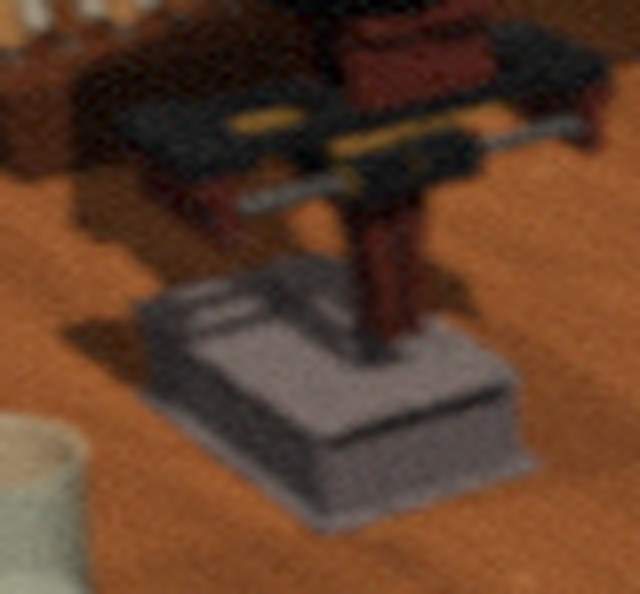

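Now press the +y end: expected contact at TCP 70 if home.

move_arm(deltas=[[255,0,0,0.01,0],[255,0,0,0.02,0],[255,0,0,0.025,0],[255,0,0,0.028,0],[255,0,0,0.028,0]])

```text
t: 21.83
ee_pos: [563.7, -227.1, 72.8]
orientation: [-2.22, -2.22, 0.001]
ft_force: [-0.4, 0.5, -0.0]
width: 0.7
```

move_arm(deltas=[[255,0,0,0.001,0],[255,0,0,0.002,0],[255,0,0,0.002,0]])

```text
t: 22.08
ee_pos: [564.6, -227.5, 72.3]
orientation: [2.221, 2.221, 0.0]
ft_force: [0.1, -0.2, 0.5]
width: 0.3
```

move_arm(deltas=[[255,0,0,0.001,0],[255,0,0,0.002,0],[255,0,0,0.002,0]])

```text
t: 22.33
ee_pos: [564.6, -227.5, 70.4]
orientation: [2.221, 2.221, 0.0]
ft_force: [0.8, -1.3, 0.9]
width: 0.5
```

move_arm(deltas=[[255,0,0,0.001,0],[255,0,0,0.001,0],[255,0,0,0.001,0]])

```text
t: 22.58
ee_pos: [564.7, -227.5, 70.3]
orientation: [2.221, 2.221, 0.0]
ft_force: [-2.3, 1.5, 10.8]
width: 0.3
```

move_arm(deltas=[[255,0,0,0.001,0],[255,0,0,0.001,0],[255,0,0,0.001,0]])

```text
t: 22.83
ee_pos: [564.7, -227.5, 70.2]
orientation: [2.221, 2.221, 0.0]
ft_force: [-5.5, 2.5, 18.5]
width: 0.3
```

move_arm(deltas=[[255,0,0,-0.03,0],[255,0,0,-0.055,0],[255,-0.03,0,-0.055,0],[255,-0.07,0,-0.055,0],[255,-0.11,0,-0.055,0]])

```text
t: 23.25
ee_pos: [564.9, -338.0, 124.2]
orientation: [2.218, 2.223, 0.001]
ft_force: [0.3, -0.3, 1.0]
width: 0.2
```

move_arm(deltas=[[255,-0.014,0,0,0],[255,-0.014,0,0.01,0],[255,-0.014,0,0.03,0],[255,-0.014,0,0.045,0],[255,-0.014,0,0.05,0]])

```text
t: 23.67
ee_pos: [562.6, -349.2, 70.1]
orientation: [-2.217, -2.218, 0.002]
ft_force: [-12.2, 4.6, 41.6]
width: 0.6
```

move_arm(deltas=[[255,0,0,0,0],[255,0,0,0.001,0],[255,0,0,0.002,0]])

```text
t: 23.92
ee_pos: [564.6, -350.6, 71.0]
orientation: [-2.22, -2.222, -0.0]
ft_force: [0.4, 0.5, -0.8]
width: 0.4
```

move_arm(deltas=[[255,0,0,0.001,0],[255,0,0,0.0015,0],[255,0,0,0.0015,0]])

```text
t: 24.17
ee_pos: [564.6, -350.8, 70.4]
orientation: [-2.221, -2.221, -0.001]
ft_force: [-0.3, 2.4, 5.0]
width: 0.5
```

move_arm(deltas=[[255,0,0,0.001,0],[255,0,0,0.0015,0],[255,0,0,0.0015,0]])

```text
t: 24.42
ee_pos: [564.7, -350.8, 70.3]
orientation: [-2.221, -2.222, -0.001]
ft_force: [-4.6, 6.2, 15.1]
width: 0.5
```

move_arm(deltas=[[255,0,0,-0.005,0],[255,0,0,-0.04,0],[255,0,0,-0.08,0],[255,0,0,-0.1,0],[255,0.04,0,-0.1,0]])

```text
t: 24.83
ee_pos: [568.1, -317.7, 174.5]
orientation: [2.216, 2.208, 0.003]
ft_force: [0.4, -0.3, -0.8]
width: 0.6
```

move_arm(deltas=[[200,0.04,0,-0.03,0],[100,0.08,0,-0.05,0],[0,0.11,0,-0.05,0],[0,0.13,0,-0.05,0],[0,0.13,0,-0.05,0]])

```text
t: 25.25
ee_pos: [564.5, -177.6, 219.2]
orientation: [2.217, 2.225, 0.002]
ft_force: [0.2, 0.9, 0.1]
width: 30.1
```

move_arm(deltas=[[0,0.04,0,0,0],[0,0.08,0,0,0],[0,0.12,0,0,0],[0,0.12,0,0,0],[0,0.12,0,0,0]])

```text
t: 25.67
ee_pos: [564.6, -60.3, 218.1]
orientation: [2.218, 2.225, -0.0]
ft_force: [0.5, -0.6, 0.2]
width: 63.7
```

Run:
```python
from h import *
o=get_obs();print(o["ee_pos"],o["ft_force"],o["t"])
im=get_image("scene");cv2.imwrite("pics/s18.png",cv2.resize(im[120:210,215:295],None,fx=8,fy=6.6,interpolation=cv2.INTER_CUBIC))
cv2.imwrite("pics/s18f.png",im)
im=get_image("top");cv2.imwrite("pics/t18.png",cv2.resize(im[150:240,370:500],None,fx=6,fy=6,interpolation=cv2.INTER_CUBIC))
print([(np.round(r["location"],1).tolist(),round(r["conf"],2)) for c in ["top","scene"] for n in ["lid_center","lid_grip"] for r in place_of(c,n)])
```

```text
[564.6003126  -60.34990039 218.1241811 ] [ 0.49274334 -0.63916295  0.19533562] 25.6667
[([564.2, -288.1, 49.5], 0.96), ([315.4, 313.9, 36.5], 0.76), ([314.1, 315.7, 11.8], 0.58), ([562.4, -293.0, 65.8], 0.55), ([311.5, 313.7, 37.3], 0.78), ([373.2, -210.8, 35.0], 0.67), ([563.0, -291.1, 47.2], 0.58), ([569.2, -287.9, 70.6], 0.72), ([371.0, -212.8, 10.0], 0.65), ([311.2, 311.7, 13.4], 0.55), ([735.9, -218.0, 47.5], 0.35)]
```

View pics/s18.png

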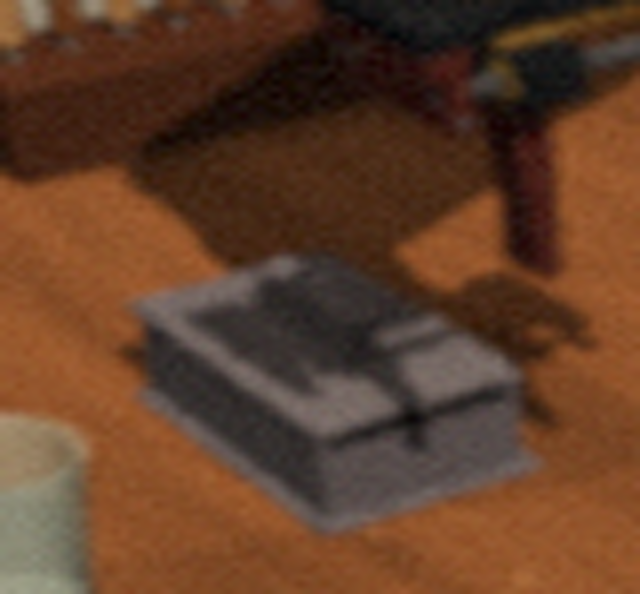

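View pics/t18.png

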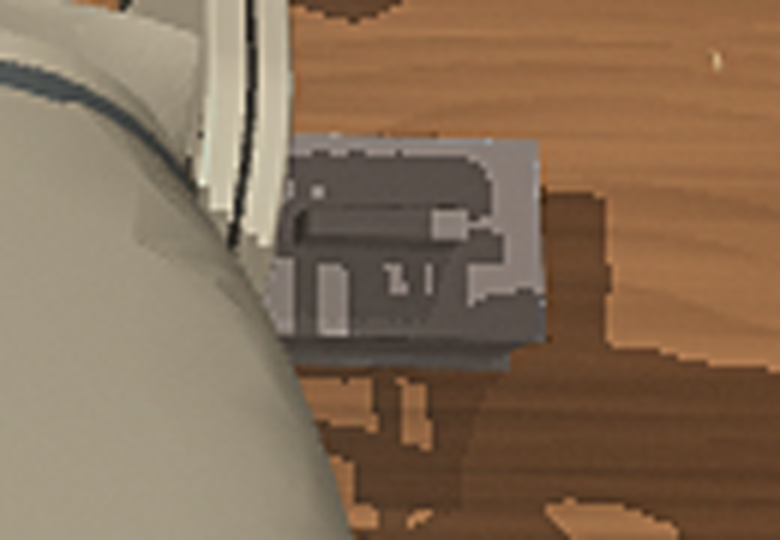

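View pics/s18f.png

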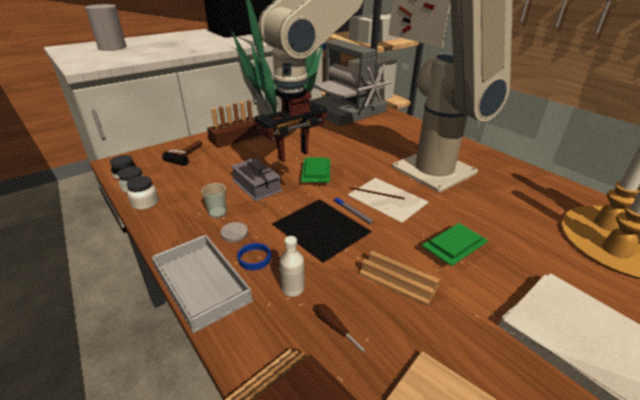

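```bash
python3 -c "
from workcell import *
print(close_job()); o=get_obs(); print(o['t'])"
```

```text
the job is handed in; nothing more can be done
None
the job is handed in; nothing more can be done
```

The lid is on the tub and fully home at both ends. I handed the job in at about 26 s of the 72 s limit.

**What I did:** I pinched the lid out of the rack and stood it on the mat. I then eased it down flat with its rib up, let go and rose clear. After that I gripped the rib, set the lid on the tub and pressed it home. Last, I pressed each end with the closed fingers.

**Last checks:**
- **Seating:** The fingertips met a hard stop at about 56.2 mm at the +y end and 56.3 mm at the −y end, against 56 mm when fully home. The press on the rib stopped at 73.6 mm, where I expected 73.7 mm.
- **Position by network:** It put lid_center at 49.5 mm high from the top camera and 47.2 mm from the scene camera, against 46.5 mm nominal. That is within its 4 mm error.
- **Other things:** In the final scene picture they stand where they were at the start, judged by eye only. The gripper was clear of everything.

**Less certain:**
- **Dark line:** A thin dark line shows under the plate at the +y end. I take it for the shadow of the overhang, because the press there found a hard stop at the right height.
- **Force spike:** One quick descent onto the −y end briefly read 41.6 N at the wrist through the fingertips. That is far below the 120 N wrist limit. It is just over the 40 N limit, but that limit is for the arm and gripper body, and only the fingertips touched the lid.

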